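# Turn a leaf of the button sample book and set its keeper

## Robot

A 6-joint arm with a two-finger parallel gripper is mounted at the origin on the work surface. World frame = base frame: x ahead of the robot, y to its left, z up, the work surface at z = 0. Lengths are in m, angles in degrees, forces in N, time in s.
With the tool pointing down it reaches from about 0.4 to 0.825 m from the base axis. Payload 7 kg.
Tool frame: the origin (TCP) lies at the very end of the fingers, on their centre line; the grasp point (between the pads) lies 19 mm behind it (ctrl.tcp_to_grasp is the distance from the TCP to the grasp point, in m); z points along the fingers, y is the direction in which the jaws open and shut (so a half turn about z gives the same grasp; the last joint's range is limited). The gripper opens to 88 mm and grips with 3 to 60 N. Pads are 19 mm wide; open, the fingers measure 130 mm over their backs; the gripper's body (78 mm by 193 mm) begins 47 mm behind the grasp point.
Start: joints at [88.986, 20.546, 0.682, 0, -70.136, -16.507], TCP at [0.203, 0.644, 0.193] pointing down, gripper open.
Joint ranges: [-176.03, 176.03], [-82.01, 121.73], [-58.28, 71.71], [-173.87, 95.51], [-174.79, -0.11], [-173.66, 173.66]. Speed limits (degrees/s): [136.94, 136.94, 172.46, 180, 180, 180].

## Interface

Orientations are given as [roll, pitch, yaw] about the fixed x, y, z axes, in that order (R = Rz(yaw) Ry(pitch) Rx(roll)).
In Python, from plant import ctrl gives the robot as it stands.
- The arm moves only by the tool jog_arm, never from a script. Its argument "commands" is a list of rows, each an object of numbers: "x", "y", "z": the shift along the tool's x, y, z in cm; "roll": the turn about the tool's z in rad. In form: [{"x": .., "y": .., "z": .., "roll": ..}, ...]. A call has 1 to 12 rows; each row shifts and turns the commanded pose from where the row before left it, along the tool's axes as they then stand; what a row does not reach is not made up. A row lasts 1/10 s, in which the tool goes at most 50 mm and 8.59 degrees, less where a joint would pass 70% of its speed; a pose out of reach is approached as far as the arm can. A call is refused whole if a number of a shift passes 5 or a number of a turn 0.15, either way. A call with a gripper value outside its range is refused whole. "gripper" is the finger opening in cm, from 0 to 8.76, set as the call begins (left out, the last holds). The fingers move at their own pace and stop on an object; the grip force is fixed at half the most. Time passes only in rows, so rows that do not move let the fingers close. It gives the time, the measured TCP pose, the force and the opening at its end, in the units of the state.
- ctrl.get_obs(): the state, without advancing time (a new reading comes with each control period).
- ctrl.snapshot(name): name is "scene" or "top"; returns a dict with "image" (480x640x3 uint8, red, green, blue), "mtx" (3x3 intrinsics, pixels), "k1" (the pictures are not rectified: a ray, as slopes to the right and down, at radius r is drawn at 1 + k1 r^2 times it, then the intrinsics apply), "position" and "orientation" of the camera in the world. Camera axes: x right, y up, looking along -z (the intrinsics and any distortion apply to the point x, -y, -z); pixel columns grow to the right and rows downward; lengths in m; the calibration is good to about 2 mm. A picture is of the moment at which its call begins. There is no depth.
- ctrl.close_job(): hands the job in, once; it reports no verdict.
Trained networks look in the newest picture that a camera, given by its name, has taken for a name from the list of things; names that differ only in an ending like _2 or _b are one class to them, and where a whole thing is asked for, a point or a joint stands for the part that bears it (a point fixed in the world has none). Each returns a list of dicts, best first, with "confidence" (0 to 1); they miss things now and then, are a little off and sometimes report something else, mostly with a low value. They report only what shows in the picture. A call takes as long as a camera call.
- ctrl.search_frame(camera, query): "position" ([column, row] as shares, 0 to 1, of the picture: columns of its width, rows of its height, amid what is visible of it).
- ctrl.regions_of(camera, query): "mask" (480x640 bool, what is visible of it) and "position" ([column, row] as shares, 0 to 1, of the picture: columns of its width, rows of its height, amid what is visible of it).
The state is a dict: "clock": time; "joint_pos": joint angles; "qvel": joint speeds; "tau": joint torques, N m; "tool_pos": TCP position; "orientation": TCP orientation; "force": force on the tool from outside, world axes, zero at the start; "moment": the same for the moment, N m; "opening": finger opening in m.
Only numpy, scipy, OpenCV 4.12 (cv2) and the standard library are available. Lean on these libraries where they do the work, as an engineer would, in place of code of your own. Each camera call takes 0.05 s, during which the arm holds its last target.

## Task

With a fingertip, push the raised leaf of the button sample book right over its spine and press it down flat on the opposite half of the book, then push the brass keeper on that side round until its arm lies square in across the edge of the turned leaf. Nothing is picked up or pinched: do not grip the leaf or the keeper between the fingers, do not lift or shove the book and its wooden rest, and leave the small things around it where they stand.

Things in the scene. Friction and masses are not known exactly. Their poses are not given: they have to be found in the camera images.
- rest: Wooden book rest lying loose on the table, about 2 kg with the button sample book open on it. Origin: on the table, under the middle of the book's spine. x: along the spine, away from the robot's side; y: to the left half; z up. 12 mm thick board from x = -143 to 103, y = -190 to 190 mm; 8 mm high ledge on its near edge. Right half of the book: y negative.
- leaf_hinge (a point): Middle of the leaf's hinge line on the spine: rest frame (0, 0, 42) mm, axes as the rest's; the hinge line is x. Each half is a fixed stack of boards, x = -91 to 91, |y| = 6 to 136 mm, top at z = 39 mm. Other boards' tabs, under z = 38 mm, stick out to |y| = 152 mm: left at x = 45 to 87, right at x = -87 to -1 mm.
- leaf (a joint): Angle of the one movable leaf about the hinge line (rad): 0 flat on the right half, 1.57 upright, 3.14 flat on the left half (stops at both). Starts 0.12 to 0.55, ajar over the right half. Stiff hinge: it stays wherever it is left, never falls; about 2 N at its free edge moves it. The face that was underneath ends on top.
- leaf_tab (a point): Middle of the outer edge of the leaf's index tab, 152 mm from the hinge line, mid-thickness. Its axes turn with the leaf: -y from hinge to tab. The leaf is a rigid board 6 mm thick (hinge line at mid-thickness), 6 to 136 mm from the hinge, 182 mm along it; the tab is 42 mm wide, centred at rest x = +22 mm, and overhangs the stack, so a fingertip fits under it from the right.
- mount: Window mount with rows of buttons on the leaf's upper face (3 mm frame, fixed to the leaf and part of its 6 mm; origin on the hinge line). The plain board face is underneath at the start. The leaf is pinched when the fingers press on both faces at once.
- keeper (a joint): Angle of the brass page keeper at the rest's left edge (rad), a flat arm on an upright pin: 0 = arm along the rest's -x, beside the book; 1.57 = along its -y, square in over the left half; stop at 1.75. Grows anticlockwise from above. Starts 0 to 0.4, stays where left, about 1 N at the thumb plate moves it. The same keeper on the right edge stays parked, unused.
- keeper_pin (a point): Pivot of the keeper at the underside of its arm: rest frame (-8, 172, 48) mm. The arm is 10 mm wide, 3 mm thick, and passes 3 mm over the turned leaf when that lies flat (its top then at z = 45 mm).
- keeper_thumb (a point): Centre of the upright thumb plate on the free end of the keeper's arm, 70 mm from the pin: 14 mm long along the arm, 4 mm thick, 20 mm high, from z = 51 to 71 mm. To swing the keeper, push the plate's side square to the arm.
- tin: Bystander: round aluminium tin with snap lid, 75 mm across, 41 mm high, to the right of the book rest. Origin: centre of its underside.
- thimble: Bystander: steel thimble, 21 mm across, 25 mm high, standing on the near margin of the book rest. Origin: centre of its underside.
- bobbin_box: Bystander: green plastic bobbin box, 77 x 112 x 30 mm, to the left of the book rest. Origin: centre of its underside.
- votive: Bystander: glass votive cup, 68 mm across, 65 mm high, beyond the book rest. Origin: centre of its underside.
- spool: Bystander: upright wooden thread spool, 34 mm across, 44 mm high, to the right of the book rest. Origin: centre of its underside.
- scissors: Bystander: small steel embroidery scissors lying flat, 108 mm long, 6 mm high, to the right of the book rest. Origin: under the pivot screw, x towards the points.

How it is judged:
By the outcome, as a careful person would: the job done as asked, in the order asked, and still so for the second after the job is handed in, with the robot touching nothing.
It also fails if it takes over 51 s, if anything falls off the work surface, if the arm or the gripper's body presses on something with over 40 N, if the wrist force passes 120 N, or if a joint passes its speed limit or range.

## Working session

There is one attempt and no reset: what is moved stays moved. The work goes in short steps, Python scripts to look and compute and a tool call to move; the robot and the scene stay as the last step left them, time stands still between calls to the robot, and variables do not carry over. Pictures are saved under pics/ and viewed, and the job is handed in when it is done.

Besides the shell and the picture viewer there is one more tool, called after "Emit:" as name([rows], argument=value, ...), one row to a line, values as JSON. jog_arm: Moves the arm, as the interface text tells. Its arguments: {"type":"object","properties":{"commands":{"type":"array"},"gripper":{"type":"number"}},"required":["commands"]}

```bash
ls; mkdir -p pics
python3 - <<'E'
from plant import ctrl
import cv2
o=ctrl.get_obs()
for k in o: print(k,o[k])
for n in ("scene","top"):
    s=ctrl.snapshot(n); cv2.imwrite(f"pics/{n}0.png",cv2.cvtColor(s["image"],cv2.COLOR_RGB2BGR))
    print(n,s["mtx"],s["k1"],s["position"],s["orientation"])
    for q in ("rest","leaf","leaf_tab","keeper","keeper_pin","keeper_thumb","leaf_hinge","thimble","bobbin_box","votive"):
        r=ctrl.search_frame(n,q)
        print(q,[( round(d["position"][0]*640,1),round(d["position"][1]*480,1),round(d["confidence"],2)) for d in r])
E
```

```text
pics
clock 0.0
joint_pos [ 8.89845281e+01  2.05933105e+01  6.32540133e-01 -2.06177525e-02
 -7.01357262e+01 -1.65091333e+01]
qvel [-0.04831011  0.02286899  0.03701999 -0.04794117  0.02515296 -0.04842257]
tau [ 3.26777138e-05 -5.82707405e+01  2.93048108e+01  6.99691325e+00
  6.94245362e-03 -1.66459645e-04]
tool_pos [0.20309054 0.64313724 0.19209064]
orientation [ 1.79901973e+02 -8.84131513e-03 -1.75316198e+01]
force [ 0.49432224 -0.31516615 -0.27592696]
moment [ 0.01231197  0.02225608 -0.0111598 ]
opening 0.08760289295461902
scene [[491.30530042   0.         321.66091718]
 [  0.         491.30530042 229.85884365]
 [  0.           0.           1.        ]] -0.07289235715058519 [ 1.00036976 -0.27200843  0.84144594] [31.6383703   0.23822508 55.5086622 ]
rest [(308.9, 235.8, 0.85)]
leaf [(295.7, 248.1, 0.6)]
leaf_tab [(292.7, 243.3, 0.93)]
keeper [(357.3, 159.9, 0.74), (429.8, 172.8, 0.19)]
keeper_pin [(309.8, 235.8, 0.98), (171.6, 298.3, 0.45)]
keeper_thumb [(358.3, 161.5, 0.55)]
leaf_hinge [(306.2, 234.0, 0.71)]
thimble [(308.8, 235.0, 0.58)]
bobbin_box [(429.6, 172.0, 0.93)]
votive [(410.2, 244.6, 0.69)]
top [[583.07922487   0.         327.87226763]
 [  0.         583.07922487 235.77283439]
 [  0.           0.           1.        ]] 0.013820688237918887 [0.39522805 0.0100819  1.10129322] [ 12.70261052   0.24544858 -95.56512739]
rest [(321.0, 276.6, 0.74)]
leaf [(356.1, 246.9, 0.85)]
leaf_tab [(359.6, 246.5, 0.95), (242.7, 312.7, 0.67)]
keeper [(244.3, 315.7, 0.65)]
keeper_pin [(325.7, 276.4, 0.89)]
keeper_thumb [(359.8, 248.1, 0.49), (243.6, 314.3, 0.46)]
leaf_hinge [(330.9, 277.1, 0.56), (358.4, 247.4, 0.17)]
thimble []
bobbin_box [(174.4, 271.8, 0.75), (434.5, 171.6, 0.39)]
votive [(256.4, 195.4, 0.94)]
```

View pics/scene0.png

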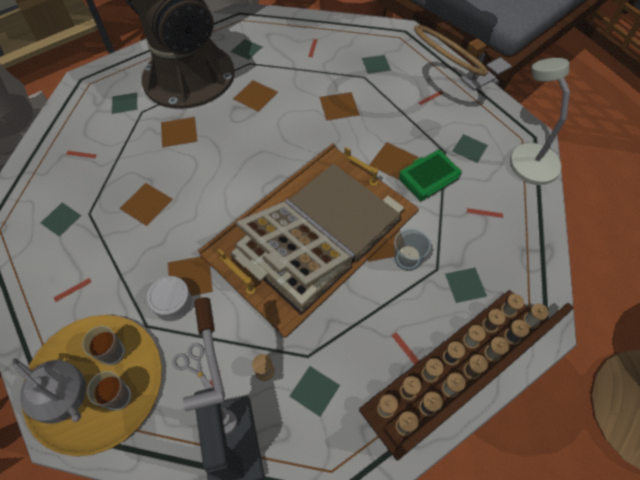

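View pics/top0.png

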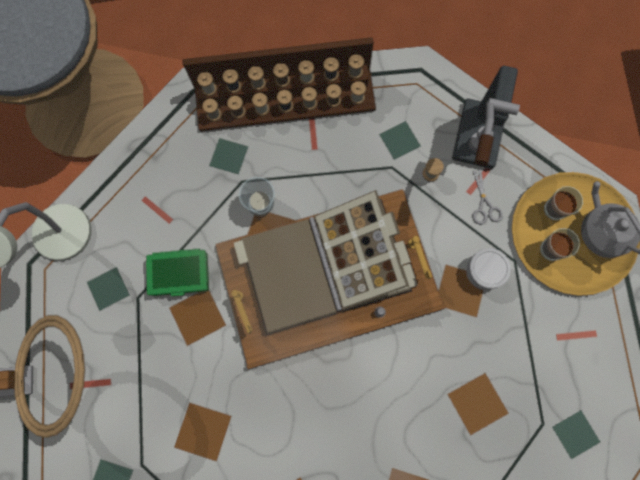

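Run:
```python
import cv2
t=cv2.imread("pics/top0.png")[175:385,200:460]
cv2.imwrite("pics/tz.png",cv2.resize(t,None,fx=3,fy=2.857,interpolation=cv2.INTER_CUBIC)[:600])
s=cv2.imread("pics/scene0.png")[135:345,190:450]
cv2.imwrite("pics/sz.png",cv2.resize(s,None,fx=3,fy=2.857,interpolation=cv2.INTER_CUBIC)[:600])
```

```text
(no output)
```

View pics/tz.png

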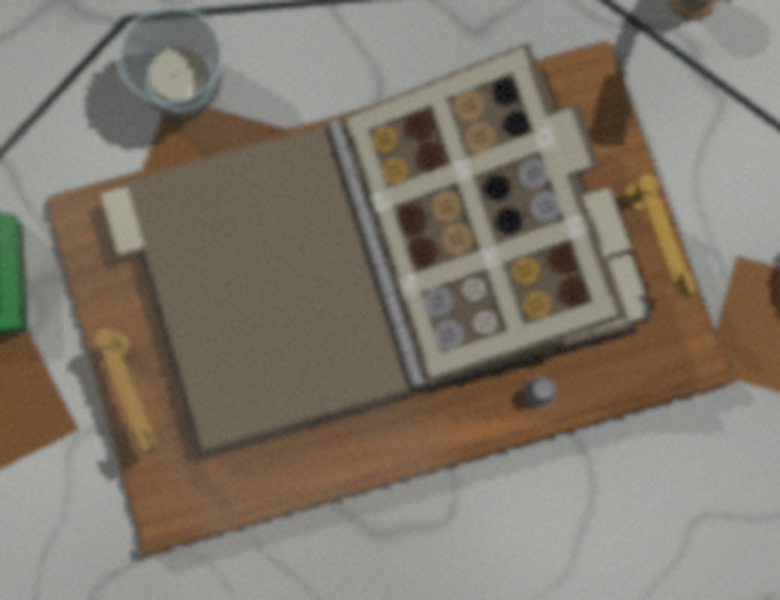

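View pics/sz.png

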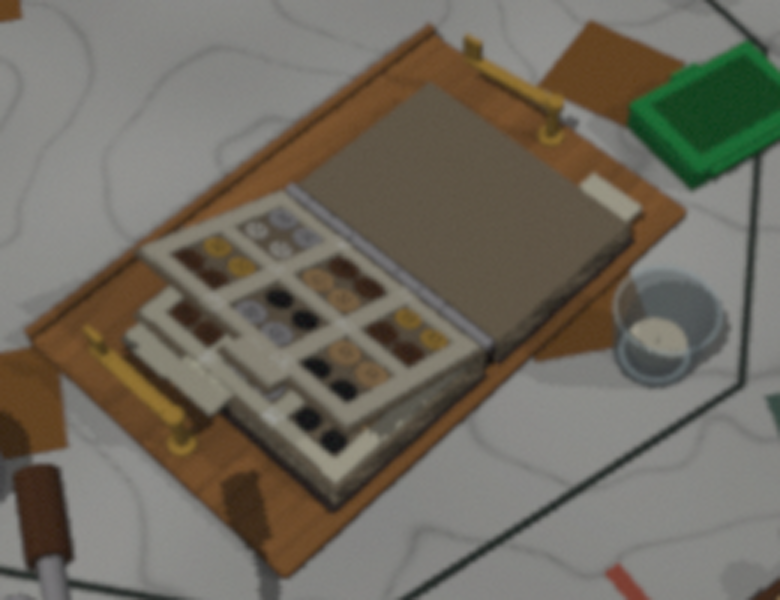

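```bash
cat > h.py <<'E'
import numpy as np, json
from scipy.spatial.transform import Rotation as R
C={"scene":([491.305,491.305,321.661,229.859],-0.07289235715,[1.00036976,-0.27200843,0.84144594],[31.6383703,0.23822508,55.5086622]),
"top":([583.079,583.079,327.872,235.773],0.01382068824,[0.39522805,0.0100819,1.10129322],[12.70261052,0.24544858,-95.56512739])}
def proj(c,P,extra=None):
    K,k1,p,o=C[c]
    q=(np.atleast_2d(P)-p)@R.from_euler("xyz",o,degrees=True).as_matrix()
    u=q[:,0]/-q[:,2]; v=-q[:,1]/-q[:,2]; f=1+k1*(u*u+v*v)
    return np.c_[K[0]*u*f+K[2],K[1]*v*f+K[3]]
def rest2w(P,x,y,yaw):
    P=np.atleast_2d(P)/1000.; c,s=np.cos(yaw),np.sin(yaw)
    return np.c_[x+c*P[:,0]-s*P[:,1],y+s*P[:,0]+c*P[:,1],P[:,2]]
def leafpt(x,r,n,th): # n: offset along face normal (up at th=0)
    return [x,-r*np.cos(th)+n*np.sin(th),42+r*np.sin(th)+n*np.cos(th)]
def thumb(k,z=71,r=70): # keeper
    return [-8-r*np.cos(k),172-r*np.sin(k),z]
E
cat > fit.py <<'E'
from h import *
from scipy.optimize import least_squares
st={"top":[((103,190,12),(216,245)),((103,-190,12),(404,189.7)),((-143,-190,20),(443.3,308.7)),((-143,190,20),(246.7,368.6)),((91,136,39),(242.7,238)),((-91,136,39),(267.7,333.2)),((91,6,39),(310.7,218.8)),((-91,6,39),(337.3,310.8))],
"scene":[((-91,136,39),(334,164.8)),((91,136,39),(401.3,216.2)),((103,190,12),(418,209.2)),((103,-190,12),(285,337)),((-143,190,20),(334,144.8)),((-143,-190,20),(199.3,252.3))]}
lf={"top":[((91,136,3),(376,190.8)),((-91,136,3),(406,286.3)),((43,152,3),(391.7,212.8)),((1,152,3),(397.3,234.5))],
"scene":[((-91,136,3),(236.7,222.5)),((91,136,3),(306.7,283.8)),((43,152,0),(280,269.8))]}
th={"top":(248.3,329),"scene":(347.7,150.8)}
def res(p,full=False):
    x,y,yaw,l,k=p[:5]; e=[]
    for c in C:
        off=p[5:7] if c=="top" else p[7:9]
        A=[proj(c,rest2w([a[0] for a in st[c]],x,y,yaw))-[a[1] for a in st[c]]]
        A.append(proj(c,rest2w([leafpt(*a[0],l) for a in lf[c]],x,y,yaw))-[a[1] for a in lf[c]])
        A.append(proj(c,rest2w(thumb(k),x,y,yaw))-th[c])
        A=np.vstack(A)+off
        if full: print(c,A.round(1).tolist())
        e.append(A.ravel())
    e.append(p[5:9]/1.5)
    return np.concatenate(e)
s=least_squares(res,[.35,0,0.2,.3,.2,0,0,0,0],loss="soft_l1",x_scale=[.01,.01,.01,.1,.1,1,1,1,1])
res(s.x,True); print(s.x.round(4), np.degrees(s.x[2]))
for c in C:
  print(c,proj(c,rest2w([(-8,172,48),thumb(s.x[4])],*s.x[:3])))
E
python3 fit.py
```

```text
scene [[-0.0, -0.1], [-0.4, -0.9], [2.6, 1.1], [-0.2, 1.3], [-0.2, -0.9], [-1.9, -1.6], [-0.9, -3.0], [0.5, 0.4], [0.2, 0.9], [0.5, 0.1]]
top [[-0.8, -1.7], [0.3, -0.8], [3.2, 1.2], [0.6, 1.4], [-0.7, 0.3], [-0.2, -0.4], [-1.8, 0.2], [-0.6, 1.4], [-1.0, -0.9], [1.0, 1.2], [-0.4, -1.2], [1.4, -0.5], [0.1, -0.2]]
[0.583  0.003  0.1913 0.4845 0.1227 1.3666 0.6513 0.8185 2.2549] 10.962304177430912
scene [[374.64621242 171.93958521]
 [347.41111555 148.65844264]]
top [[234.46516927 293.1886512 ]
 [247.0357616  328.14473294]]
```

```bash
cat >> h.py <<'E'
from scipy.optimize import fsolve
def unproj(c,px,z):
    return fsolve(lambda w: proj(c,[w[0],w[1],z])[0]-px,[.6,0])
RX,RY,RYAW=0.583,0.003,0.1913
def w2rest(P):
    d=np.array(P)-[RX,RY,0]; c,s=np.cos(RYAW),np.sin(RYAW)
    return np.array([c*d[0]+s*d[1],-s*d[0]+c*d[1],d[2]])*1000
def go(target_rest,yaw_rest=-90):
    """prints tool cm deltas & roll rad to reach target (rest mm); yaw relative to rest"""
    from plant import ctrl
    o=ctrl.get_obs(); p=np.array(o["tool_pos"]); rp=w2rest(p)
    M=R.from_euler("xyz",o["orientation"],degrees=True).as_matrix()
    t=rest2w(target_rest,RX,RY,RYAW)[0]
    d=M.T@(t-p)*100
    dy=np.degrees(RYAW)+yaw_rest-o["orientation"][2]; dy=(dy+180)%360-180
    print("clk",round(o["clock"],2),"rest",rp.round(1),"yaw_rest",round(o["orientation"][2]-np.degrees(RYAW),2),"F",np.round(o["force"],1),"open",round(o["opening"],4))
    print("tool delta cm",d.round(2),"roll",round(-np.radians(dy),3))
E
python3 - <<'E'
from h import *
for z in (0,.1,.2):
  print(z,unproj("top",(488,75),z),unproj("top",(456,160),z),unproj("top",(515,105),z), unproj("scene",(205,305),z),unproj("scene",(185,400),z))
for q,px in (("spool",(436,168)),("thimble",(379,312)),("votive",(257,197)),("bob",(177,272))): print(q,w2rest(list(unproj("top",px,.02))+[.02]).round())
go((30,-190,190))
E
```

```text
0 [ 0.94794532 -0.37001968] [ 0.77167805 -0.27814073] [ 0.87659893 -0.41407726] [ 0.58298659 -0.25139139] [ 0.71732872 -0.36040171]
0.1 [ 0.8977573  -0.33550557] [ 0.73749551 -0.25196945] [ 0.83288933 -0.37556262] [ 0.63258968 -0.25384159] [ 0.75096618 -0.34989678]
0.2 [ 0.84756928 -0.30099146] [ 0.70331297 -0.22579816] [ 0.78917972 -0.33704797] [ 0.68219277 -0.25629178] [ 0.78460364 -0.33939186]
spool [ 122. -263.   20.]
thimble [-113.  -72.   20.]
votive [165.  87.  20.]
bob [ 66. 269.  20.]
clk 1.1 rest [-251.1  701.2  193.1] yaw_rest -28.48 F [-0.3  1.   0.3] open 0.0875
tool delta cm [67.2  64.93  0.3 ] roll 1.074
```

Run:
```python
from h import *
import cv2
from scipy.optimize import least_squares
def tri(a,b):
    s=least_squares(lambda w:np.r_[proj("top",w)[0]-a,proj("scene",w)[0]-b],[.7,-.25,.1]); print(w2rest(s.x).round(),abs(s.fun).max().round(1))
tri((484,152),(204,316)); tri((482,163),(202,302)); tri((492,122),(205,396)); tri((515,107),(190,402))
t=cv2.imread("pics/top0.png")[55:205,400:560];s=cv2.imread("pics/scene0.png")[280:480,160:300]
cv2.imwrite("pics/a.png",np.hstack([cv2.resize(t,(400,375)),cv2.resize(s,(350,500))[:375]]))
```

```text
[  69. -287.  220.] 0.5
[  52. -277.  223.] 0.7
[ 134. -350.  152.] 3.1
[ 137. -372.  195.] 1.1
```

View pics/a.png

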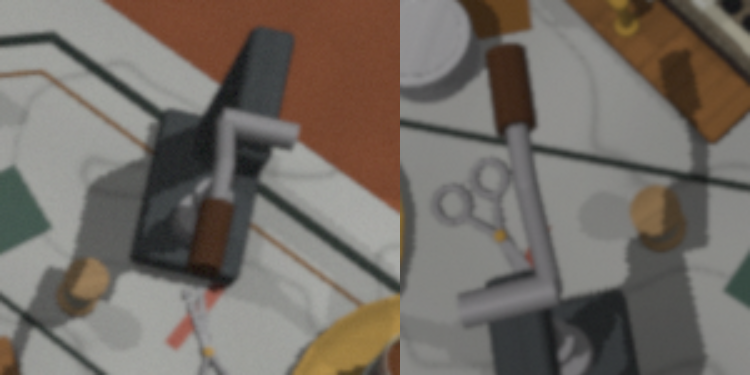

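```bash
python3 -c "
from h import *
go((30,-120,200))"
```

```text
clk 1.1 rest [-251.1  701.2  193.1] yaw_rest -28.48 F [-0.3  1.   0.3] open 0.0875
tool delta cm [63.86 58.78 -0.7 ] roll 1.074
```

Emit:
jog_arm([
  {"x": 1.5,"y": 1.5,"z": -0.1},
  {"x": 3.3,"y": 3.0,"z": -0.1},
  {"x": 3.3,"y": 3.0,"z": -0.1},
  {"x": 3.3,"y": 3.0,"z": -0.1},
  {"x": 3.3,"y": 3.0,"z": -0.1},
  {"x": 3.3,"y": 3.0,"z": -0.1},
  {"x": 3.3,"y": 3.0},
  {"x": 3.3,"y": 3.0},
  {"x": 3.3,"y": 3.0},
  {"x": 3.3,"y": 3.0},
  {"x": 3.3,"y": 3.0},
  {"x": 1.5,"y": 1.5},
], gripper=0)

```text
validation failed for argument at $.co...
```

```bash
python3 -c "
from h import *
go((30,-120,200))"
```

```text
clk 1.1 rest [-251.1  701.2  193.1] yaw_rest -28.48 F [-0.3  1.   0.3] open 0.0875
tool delta cm [63.86 58.78 -0.7 ] roll 1.074
```

Emit:
jog_arm([
  {"x": 1.5,"y": 1.5,"z": -0.1,"roll": 0},
  {"x": 3.3,"y": 3.0,"z": -0.1,"roll": 0},
  {"x": 3.3,"y": 3.0,"z": -0.1,"roll": 0},
  {"x": 3.3,"y": 3.0,"z": -0.1,"roll": 0},
  {"x": 3.3,"y": 3.0,"z": -0.1,"roll": 0},
  {"x": 3.3,"y": 3.0,"z": -0.1,"roll": 0},
  {"x": 3.3,"y": 3.0,"z": 0,"roll": 0},
  {"x": 3.3,"y": 3.0,"z": 0,"roll": 0},
  {"x": 3.3,"y": 3.0,"z": 0,"roll": 0},
  {"x": 3.3,"y": 3.0,"z": 0,"roll": 0},
  {"x": 3.3,"y": 3.0,"z": 0,"roll": 0},
  {"x": 1.5,"y": 1.5,"z": 0,"roll": 0},
], gripper=0)

```text
clock: 2.3
tool_pos: [0.4482, 0.218, 0.1994]
orientation: [-180.0, -0.0, -17.6]
force: [0.6, 0.9, 0.1]
opening: 0.0017
```

```bash
python3 -c "
from h import *
go((30,-120,200))"
```

```text
clk 2.3 rest [-91.5 236.7 199.4] yaw_rest -28.58 F [0.6 0.9 0.1] open 0.0017
tool delta cm [27.73 25.51 -0.06] roll 1.072
```

Next: the rest of the shift, then the roll.

Emit:
jog_arm([
  {"x": 2.8,"y": 2.55,"z": 0,"roll": 0},
  {"x": 2.8,"y": 2.55,"z": 0,"roll": 0},
  {"x": 2.8,"y": 2.55,"z": 0,"roll": 0},
  {"x": 2.8,"y": 2.55,"z": 0,"roll": 0},
  {"x": 2.8,"y": 2.55,"z": 0,"roll": 0},
  {"x": 2.8,"y": 2.55,"z": 0,"roll": 0},
  {"x": 2.8,"y": 2.55,"z": 0,"roll": 0},
  {"x": 2.8,"y": 2.55,"z": 0,"roll": 0},
  {"x": 2.8,"y": 2.55,"z": 0,"roll": 0},
  {"x": 2.5,"y": 2.55,"z": 0,"roll": 0},
])

```text
clock: 3.3
tool_pos: [0.6354, -0.1076, 0.199]
orientation: [180.0, -0.0, -17.5]
force: [0.1, 0.2, 0.8]
opening: 0.0001
```

Emit:
jog_arm([
  {"x": 0,"y": 0,"z": 0,"roll": 0.134},
  {"x": 0,"y": 0,"z": 0,"roll": 0.134},
  {"x": 0,"y": 0,"z": 0,"roll": 0.134},
  {"x": 0,"y": 0,"z": 0,"roll": 0.134},
  {"x": 0,"y": 0,"z": 0,"roll": 0.134},
  {"x": 0,"y": 0,"z": 0,"roll": 0.134},
  {"x": 0,"y": 0,"z": 0,"roll": 0.134},
  {"x": 0,"y": 0,"z": 0,"roll": 0.134},
  {"x": 0,"y": 0,"z": 0,"roll": 0},
])

```text
clock: 4.2
tool_pos: [0.6345, -0.106, 0.1991]
orientation: [-180.0, 0.0, -79.1]
force: [0.3, -0.9, -0.7]
opening: 0.0007
```

```bash
python3 -c "
from h import *
go((30,-165,70))"
```

```text
clk 4.2 rest [  29.9 -116.8  199.1] yaw_rest -90.02 F [ 0.3 -0.9 -0.7] open 0.0007
tool delta cm [ 4.820e+00 -1.000e-02  1.291e+01] roll -0.0
```

Emit:
jog_arm([
  {"x": 2.4,"y": 0,"z": 0,"roll": 0},
  {"x": 2.6,"y": 0,"z": 0,"roll": 0},
  {"x": 0,"y": 0,"z": 2.6,"roll": 0},
  {"x": 0,"y": 0,"z": 2.6,"roll": 0},
  {"x": 0,"y": 0,"z": 2.6,"roll": 0},
  {"x": 0,"y": 0,"z": 2.6,"roll": 0},
  {"x": 0,"y": 0,"z": 2.5,"roll": 0},
  {"x": 0,"y": 0,"z": 0,"roll": 0},
])

```text
clock: 5.0
tool_pos: [0.6414, -0.1549, 0.0663]
orientation: [179.6, 0.1, -78.8]
force: [-0.3, 0.3, -0.9]
opening: 0.0005
```

```bash
cat > snap.py <<'E'
import sys,cv2
from plant import ctrl
import numpy as np
from h import *
n=sys.argv[1]; go((30,-165,70))
a=[]
for c,(r0,r1,c0,c1) in (("scene",(100,340,160,480)),("top",(150,390,180,500))):
    im=cv2.cvtColor(ctrl.snapshot(c)["image"],cv2.COLOR_RGB2BGR)
    cv2.imwrite(f"pics/{n}_{c}.png",im)
    a.append(cv2.resize(im[r0:r1,c0:c1],(400,300),interpolation=cv2.INTER_CUBIC))
cv2.imwrite(f"pics/{n}.png",np.hstack(a))
E
python3 snap.py b
```

```text
clk 5.0 rest [  27.4 -166.1   66.3] yaw_rest -89.73 F [-0.3  0.3 -0.9] open 0.0005
tool delta cm [-0.11 -0.26 -0.38] roll 0.005
```

View pics/b.png

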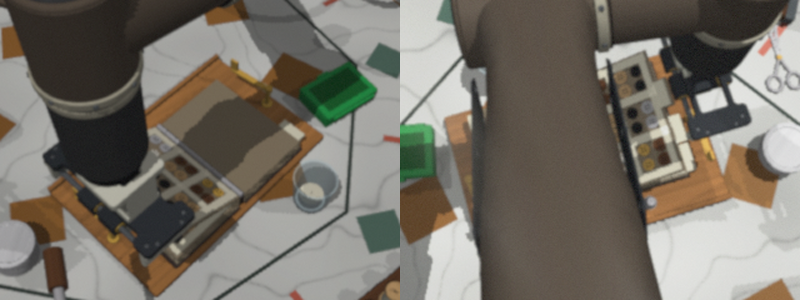

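Emit:
jog_arm([
  {"x": -0.6,"y": 0,"z": 0,"roll": 0},
  {"x": -0.6,"y": 0,"z": 0,"roll": 0},
  {"x": -0.4,"y": 0,"z": 0,"roll": 0},
  {"x": -0.2,"y": 0,"z": 0,"roll": 0},
  {"x": -0.2,"y": 0,"z": -0.2,"roll": 0},
  {"x": -0.2,"y": 0,"z": -0.2,"roll": 0},
])

```text
clock: 5.7
tool_pos: [0.6409, -0.1349, 0.0754]
orientation: [-179.9, -0.2, -78.9]
force: [1.9, -10.7, 4.2]
opening: 0.0004
```

```bash
python3 snap.py c
```

```text
clk 5.7 rest [  30.6 -146.4   75.4] yaw_rest -89.86 F [  1.9 -10.7   4.2] open 0.0004
tool delta cm [1.86 0.07 0.55] roll 0.003
```

View pics/c.png

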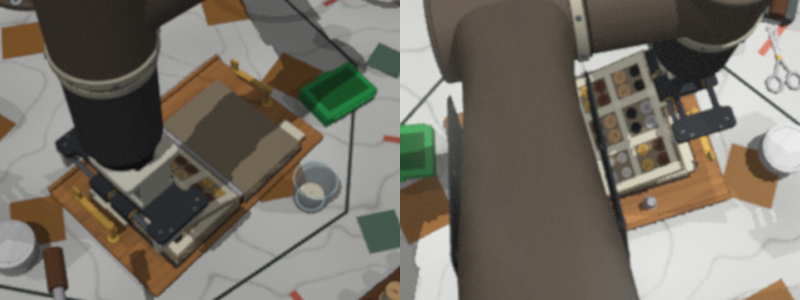

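View pics/c_top.png

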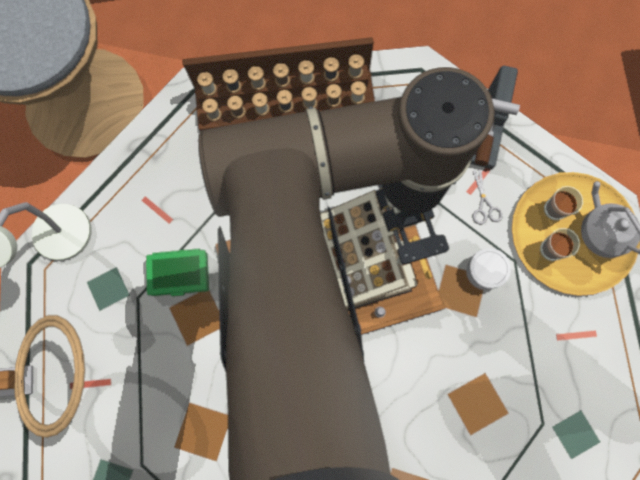

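Emit:
jog_arm([
  {"x": 0,"y": 0,"z": -0.3,"roll": 0},
  {"x": 0,"y": 0,"z": -0.4,"roll": 0},
  {"x": -0.2,"y": 0,"z": -0.5,"roll": 0},
  {"x": -0.2,"y": 0,"z": -0.5,"roll": 0},
])

```text
clock: 6.2
tool_pos: [0.639, -0.129, 0.0914]
orientation: [180.0, 0.0, -78.9]
force: [-0.1, 0.3, 0.4]
opening: 0.0002
```

```bash
python3 snap.py d
```

```text
clk 6.2 rest [  29.9 -140.3   91.4] yaw_rest -89.9 F [-0.1  0.3  0.4] open 0.0002
tool delta cm [ 2.47 -0.01  2.14] roll 0.002
```

View pics/d.png

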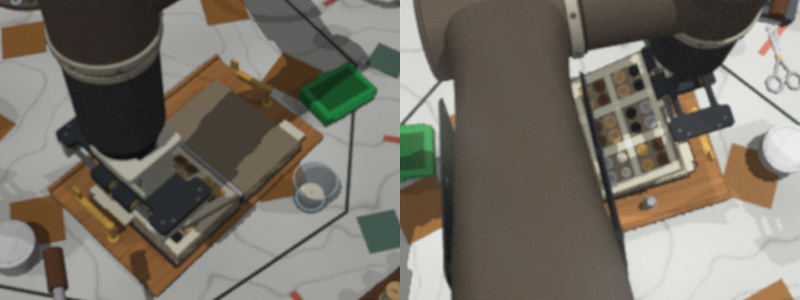

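Emit:
jog_arm([
  {"x": -0.4,"y": 0,"z": -0.8,"roll": 0},
  {"x": -0.5,"y": 0,"z": -0.7,"roll": 0},
  {"x": -0.5,"y": 0,"z": -0.7,"roll": 0},
  {"x": -0.6,"y": 0,"z": -0.7,"roll": 0},
  {"x": -0.6,"y": 0,"z": -0.7,"roll": 0},
  {"x": -0.7,"y": 0,"z": -0.6,"roll": 0},
])

```text
clock: 6.9
tool_pos: [0.6329, -0.0965, 0.1339]
orientation: [-180.0, -0.0, -78.9]
force: [0.8, -0.0, -0.9]
opening: 0.0002
```

```bash
python3 snap.py e
```

```text
clk 6.9 rest [  30.  -107.2  133.9] yaw_rest -89.9 F [ 0.8 -0.  -0.9] open 0.0002
tool delta cm [5.78 0.02 6.39] roll 0.002
```

View pics/e.png

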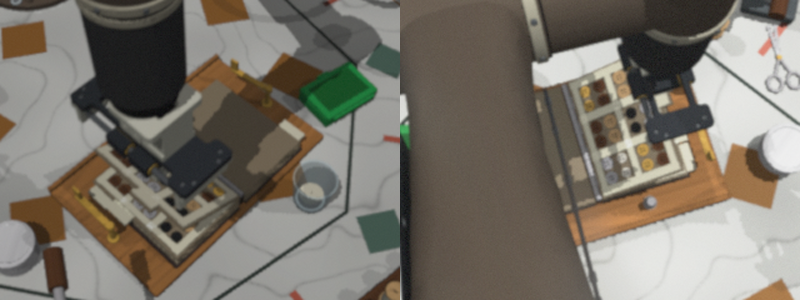

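Run:
```python
import cv2,numpy as np
from h import *
im=cv2.imread("pics/e_scene.png")
for th,col in ((.5,(0,0,255)),(.85,(0,255,0))):
  P=[leafpt(x,r,3,th) for x,r in ((-91,6),(-91,136),(1,136),(1,152),(43,152),(43,136),(91,136),(91,6))]
  q=proj("scene",rest2w(P,RX,RY,RYAW))-[.8,2.2]
  cv2.polylines(im,[np.round(q*16).astype(int)],True,col,1,shift=4)
a=cv2.resize(im[135:345,190:450],None,fx=3,fy=2.85,interpolation=cv2.INTER_CUBIC)
cv2.imwrite("pics/e2.png",a)
```

```text
(no output)
```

View pics/e2.png

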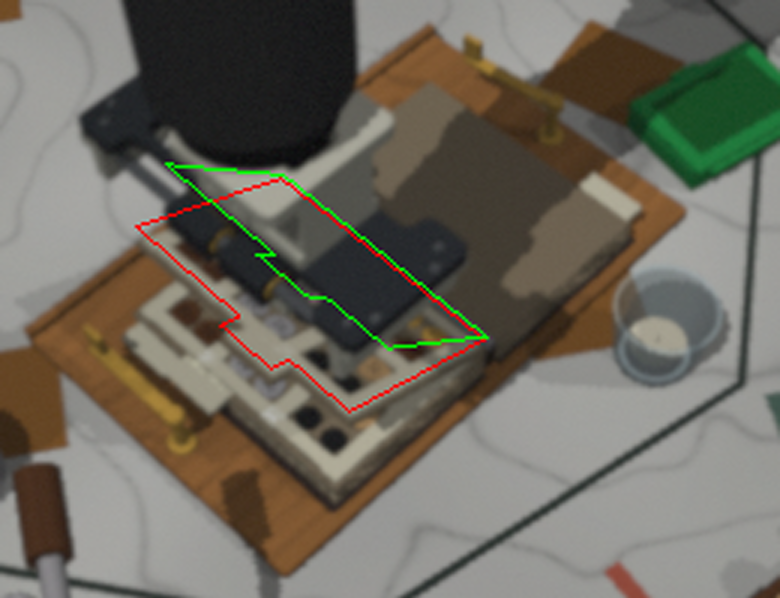

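Run:
```python
import cv2,numpy as np
a=[]
for n in ("scene0","c_scene","d_scene","e_scene"):
  im=cv2.imread(f"pics/{n}.png")[215:315,230:365]
  a.append(cv2.resize(im,(400,300),interpolation=cv2.INTER_CUBIC))
cv2.imwrite("pics/e3.png",np.vstack([np.hstack(a[:2]),np.hstack(a[2:])]))
```

```text
(no output)
```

View pics/e3.png

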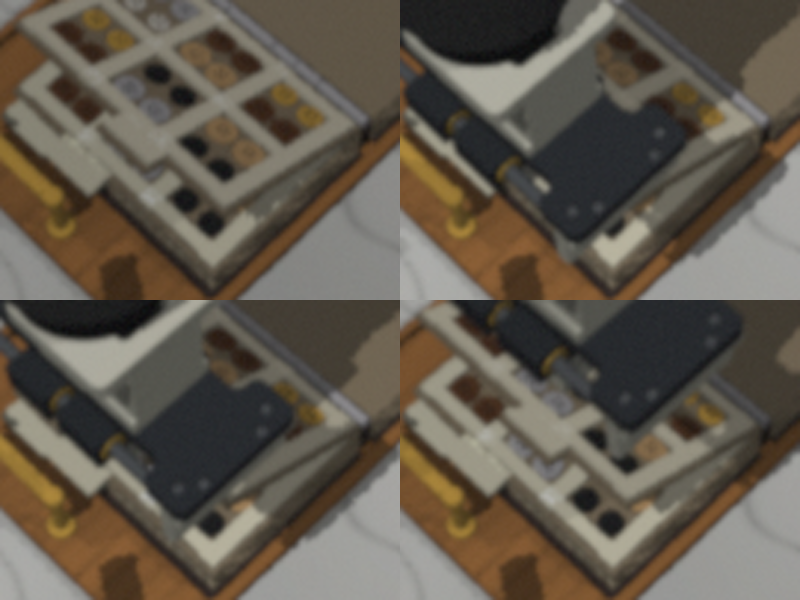

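```bash
cat > ov.py <<'E'
import cv2,sys
from h import *
n=sys.argv[1]; ths=[float(a) for a in sys.argv[2:]]
out=[]
for c,f,off,(r0,c0) in (("scene",f"pics/{n}_scene.png",(-.8,-2.2),(200,200)),("top",f"pics/{n}_top.png",(-1.4,-.65),(170,290))):
  if n=="0": f=f"pics/{c}0.png"
  im=cv2.imread(f)[r0:r0+130,c0:c0+170]
  im=cv2.resize(im,None,fx=4,fy=4,interpolation=cv2.INTER_CUBIC)
  off=np.array(off)*-1  # pixel = proj + off_fit => obs = proj+off
  for th,col in zip(ths,((0,0,255),(0,255,0),(255,0,0))):
    P=[leafpt(x,r,3,th) for x,r in ((-91,6),(-91,136),(1,136),(1,152),(43,152),(43,136),(91,136),(91,6))]
    q=proj(c,rest2w(P,RX,RY,RYAW))+off
    q=(q-[c0,r0]+.5)*4-.5
    cv2.polylines(im,[np.round(q).astype(int)],True,col,1)
  cv2.imwrite(f"pics/ov_{n}_{c}.png",im)
E
python3 ov.py 0 .48 .33; python3 ov.py e .48 .33 .55
```

View pics/ov_0_scene.png

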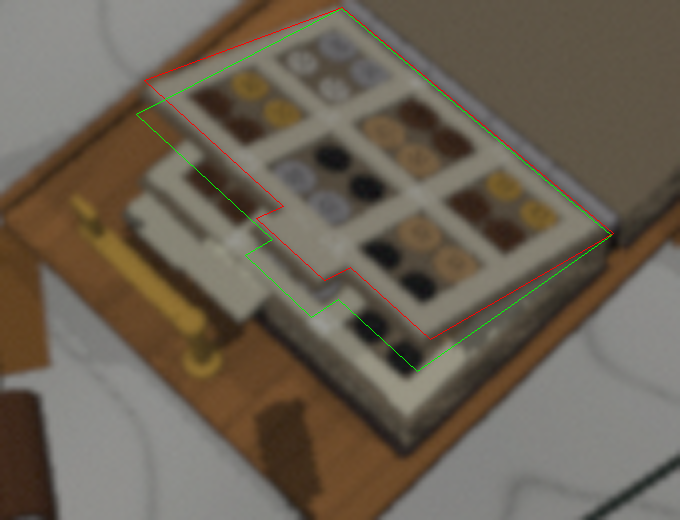

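View pics/ov_0_top.png

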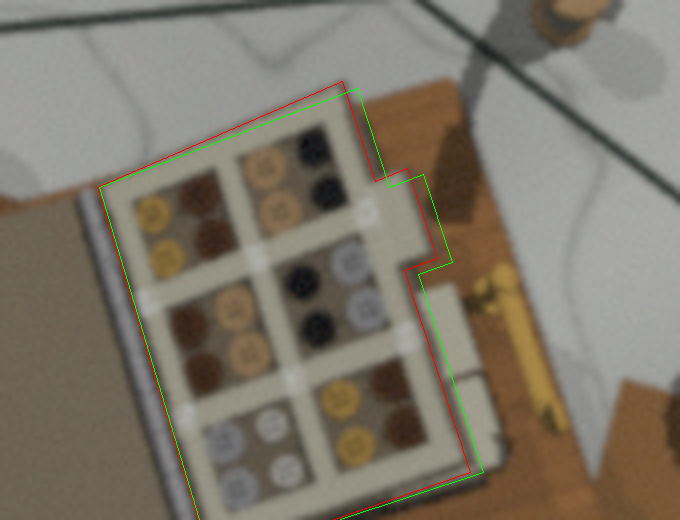

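View pics/ov_e_scene.png

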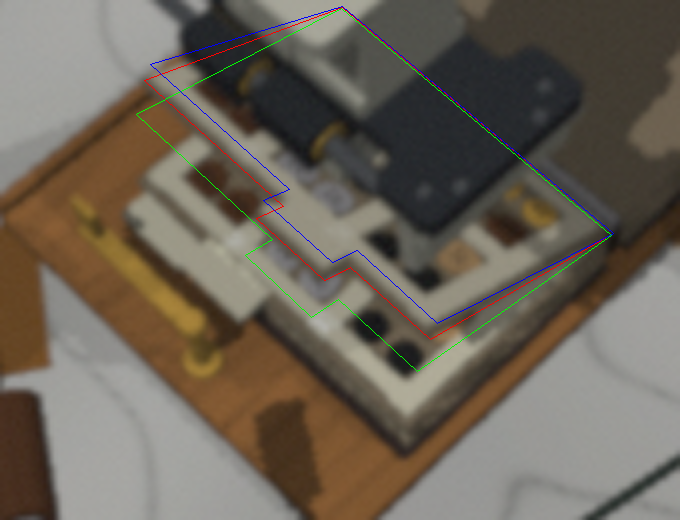

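View pics/ov_e_top.png

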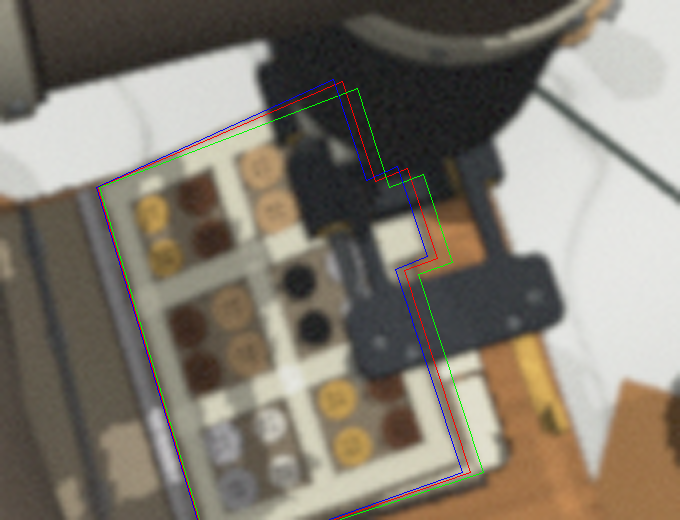

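Run:
```python
import cv2
from h import *
def box(cx,cy,z0,hx,hy,h):
    return [(cx+a*hx,cy+b*hy,z0+c*h) for c in (0,1) for a,b in ((-1,-1),(1,-1),(1,1),(-1,1))]
out=[]
for n,t in (("c",(30.6,-146.4,75.4)),("e",(30,-107.2,133.9))):
  for c,off,(r0,c0) in (("scene",(.8,2.2),(180,190)),("top",(1.4,.65),(180,330))):
    im=cv2.imread(f"pics/{n}_{c}.png")[r0:r0+100,c0:c0+134]
    im=cv2.resize(im,(402,300),interpolation=cv2.INTER_CUBIC)
    for B,col in ((box(*t,21,9.5,66),(0,0,255)),(box(t[0],t[1],t[2]+66,96,39,10),(0,255,0))):
      q=(proj(c,rest2w(B,RX,RY,RYAW))+off-[c0,r0]+.5)*3
      q=np.round(q).astype(int)
      for k in (q[:4],q[4:]): cv2.polylines(im,[k],True,col,1)
      for i in range(4): cv2.line(im,tuple(map(int,q[i])),tuple(map(int,q[i+4])),col,1)
    out.append(im)
cv2.imwrite("pics/e4.png",np.vstack([np.hstack(out[:2]),np.hstack(out[2:])])[:, :800])
```

```text
(no output)
```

View pics/e4.png

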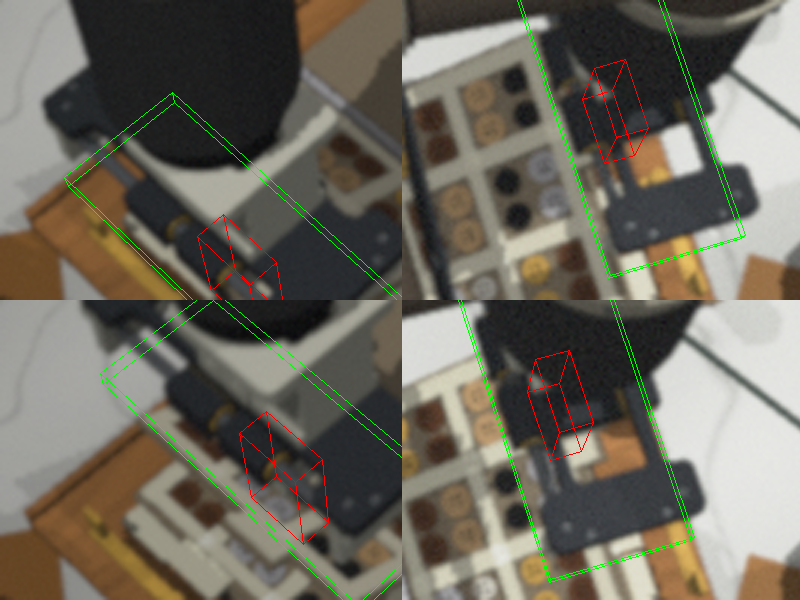

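Run:
```python
import cv2,numpy as np
a=cv2.imread("pics/e_scene.png")[150:300,205:365]
b=cv2.imread("pics/e_top.png")[150:300,330:490]
g=lambda a:np.clip(255*(cv2.resize(a,(400,375),interpolation=cv2.INTER_CUBIC)/255.)**.5,0,255)
cv2.imwrite("pics/e5.png",np.hstack([g(a),g(b)]))
```

```text
[ WARN:0@0.094] global loadsave.cpp:1063 imwrite_ Unsupported depth image for selected encoder is fallbacked to CV_8U.
```

View pics/e5.png

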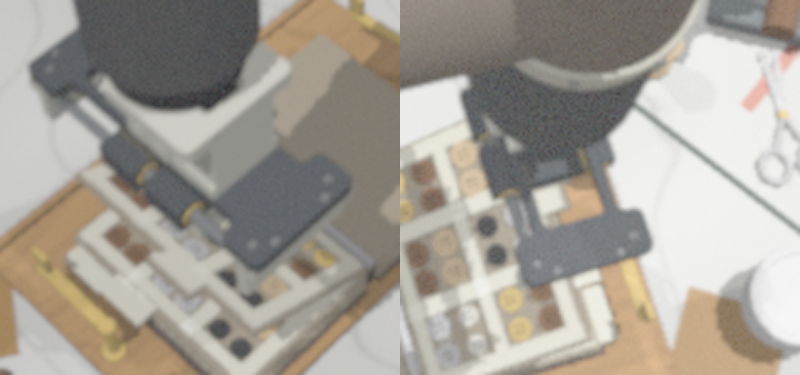

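Emit:
jog_arm([
  {"x": 0,"y": 0,"z": -2.0,"roll": 0},
  {"x": 0,"y": 0,"z": -2.0,"roll": 0},
  {"x": 3.0,"y": 0,"z": -2.0,"roll": 0},
  {"x": 3.0,"y": 0,"z": 0,"roll": 0},
], gripper=4)

```text
clock: 7.4
tool_pos: [0.6462, -0.1563, 0.1966]
orientation: [-179.7, -0.1, -78.8]
force: [1.1, 0.0, -0.1]
opening: 0.0269
```

```bash
python3 snap.py f;python3 - <<'E'
import cv2,numpy as np
a=cv2.imread("pics/f_scene.png")[120:300,165:357]
b=cv2.imread("pics/f_top.png")[130:310,330:522]
g=lambda a:np.clip(255*(cv2.resize(a,(400,375),interpolation=cv2.INTER_CUBIC)/255.)**.5,0,255).astype(np.uint8)
cv2.imwrite("pics/f5.png",np.hstack([g(a),g(b)]))
E
```

```text
clk 7.4 rest [  31.7 -168.4  196.6] yaw_rest -89.77 F [ 1.1  0.  -0.1] open 0.0269
tool delta cm [-0.37  0.23 12.66] roll 0.004
```

View pics/f5.png

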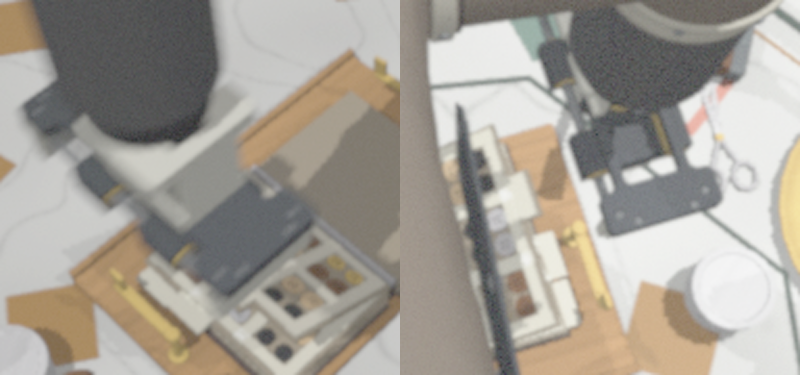

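Run:
```python
from h import *
for t in ((31.7,-168.4,196.6),(31.7+13,-168.4,196.6),(31.7-13,-168.4,196.6),(31.7,-168.4,196.6+66)):
  p=proj("scene",rest2w(t,RX,RY,RYAW))[0]+[.8,2.2]; q=proj("top",rest2w(t,RX,RY,RYAW))[0]
  print(((p-[165,120])*2.083).round(), ((q-[330,130])*2.083+[400,0]).round())
from plant import ctrl
print(ctrl.get_obs()["opening"],ctrl.get_obs()["tool_pos"])
```

```text
[186. 281.] [583. 142.]
[198. 292.] [578. 127.]
[174. 270.] [588. 158.]
[174. 233.] [596. 116.]
0.03473676750947808 [ 0.64473485 -0.15865312  0.19324432]
```

Emit:
jog_arm([
  {"x": 0,"y": 0,"z": 0,"roll": 0.0},
], gripper=8.76)

```text
clock: 7.6
tool_pos: [0.6439, -0.1566, 0.1924]
orientation: [179.9, 0.0, -79.0]
force: [-0.3, -0.5, -0.9]
opening: 0.0425
```

Emit:
jog_arm([
  {"x": 0,"y": 0,"z": 0,"roll": 0.0},
  {"x": 0,"y": 0,"z": 0,"roll": 0.0},
  {"x": 0,"y": 0,"z": 0,"roll": 0.0},
])

```text
clock: 7.9
tool_pos: [0.6443, -0.1554, 0.193]
orientation: [180.0, 0.0, -78.9]
force: [-0.2, 0.2, -0.4]
opening: 0.0665
```

```bash
python3 snap.py g;python3 - <<'E'
import cv2,numpy as np
a=cv2.imread("pics/g_scene.png")[120:300,165:357]
b=cv2.imread("pics/g_top.png")[130:310,330:522]
g=lambda a:np.clip(255*(cv2.resize(a,(400,375),interpolation=cv2.INTER_CUBIC)/255.)**.5,0,255).astype(np.uint8)
cv2.imwrite("pics/g5.png",np.hstack([g(a),g(b)]))
E
```

```text
clk 7.9 rest [  30.1 -167.2  193. ] yaw_rest -89.85 F [-0.2  0.2 -0.4] open 0.0665
tool delta cm [-0.21  0.   12.3 ] roll 0.003
```

View pics/g5.png

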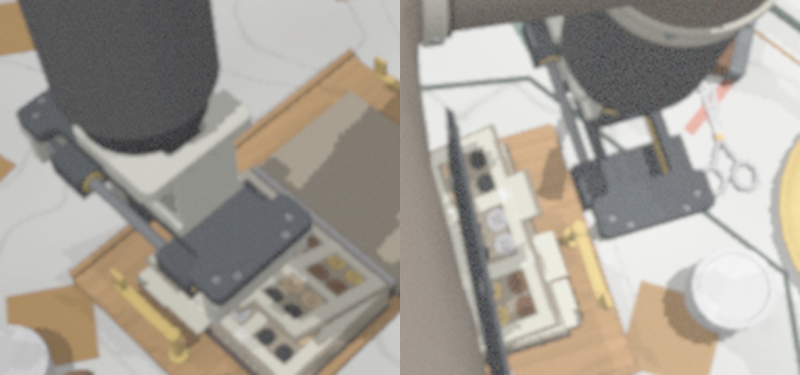

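Emit:
jog_arm([
  {"x": 0,"y": 0,"z": 0,"roll": 0.0},
  {"x": 0,"y": 0,"z": 0,"roll": 0.0},
  {"x": 0,"y": 0,"z": 0,"roll": 0.0},
  {"x": 0,"y": 0,"z": 0,"roll": 0.0},
  {"x": 0,"y": 0,"z": 0,"roll": 0.0},
], gripper=0)

```text
clock: 8.5
tool_pos: [0.6443, -0.1561, 0.1931]
orientation: [180.0, 0.0, -78.9]
force: [0.1, 0.3, 0.3]
opening: 0.0461
```

```bash
python3 snap.py h;python3 - <<'E'
import cv2,numpy as np
from h import *
g=lambda a:np.clip(255*(cv2.resize(a,(400,375),interpolation=cv2.INTER_CUBIC)/255.)**.5,0,255).astype(np.uint8)
c=slice(120,300),slice(165,357)
H=cv2.imread("pics/h_scene.png");G=cv2.imread("pics/g_scene.png")
a=g(H[c]); d=g(cv2.absdiff(H,G)[c])
for im in (a,):
  for t in ((9,-167,193),(51,-167,193),(30,-167,193)):
    p=proj("scene",rest2w(t,RX,RY,RYAW))[0]+[.8,2.2]; p=(p-[165,120])*2.083
    cv2.circle(im,tuple(map(int,p)),2,(0,0,255),-1)
cv2.imwrite("pics/h5.png",np.hstack([a,d]))
E
```

```text
clk 8.5 rest [  30.  -167.8  193.1] yaw_rest -89.9 F [0.1 0.3 0.3] open 0.0461
tool delta cm [-0.28 -0.   12.31] roll 0.002
```

View pics/h5.png

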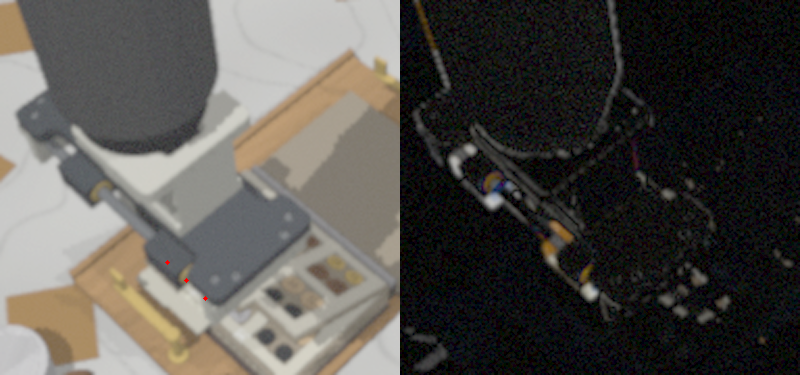

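Emit:
jog_arm([
  {"x": -1,"y": 0,"z": 0,"roll": -0.14},
  {"x": 0,"y": 0,"z": 0,"roll": -0.14},
  {"x": 0,"y": 0,"z": 0,"roll": -0.14},
  {"x": 0,"y": 0,"z": 0,"roll": -0.14},
  {"x": 0,"y": 0,"z": 0,"roll": -0.14},
  {"x": 0,"y": 0,"z": 0,"roll": -0.14},
  {"x": 0,"y": 0,"z": 0,"roll": -0.14},
  {"x": 0,"y": 0,"z": 0,"roll": -0.14},
])

```text
clock: 9.4
tool_pos: [0.6424, -0.1462, 0.193]
orientation: [180.0, 0.0, -14.4]
force: [-0.4, 0.2, 0.2]
opening: 0.0006
```

```bash
python3 snap.py i;python3 - <<'E'
import cv2,numpy as np
from h import *
from plant import ctrl
o=ctrl.get_obs(); M=R.from_euler("xyz",o["orientation"],degrees=True).as_matrix(); p=np.array(o["tool_pos"])
g=lambda a:np.clip(255*(cv2.resize(a,(400,375),interpolation=cv2.INTER_CUBIC)/255.)**.5,0,255).astype(np.uint8)
out=[]
for n,(r0,c0),off in (("scene",(120,165),(.8,2.2)),("top",(130,330),(1.4,.6))):
  a=g(cv2.imread(f"pics/i_{n}.png")[r0:r0+180,c0:c0+192])
  b=a.copy()
  for t in ((0,0,0),(0,.021,0),(0,-.021,0),(0,0,-.066)):
    q=(proj(n,p+M@t)[0]+off-[c0,r0])*2.083
    cv2.circle(a,tuple(map(int,q)),2,(0,0,255),-1)
  out.append(a)
cv2.imwrite("pics/i5.png",np.hstack(out))
E
```

```text
clk 9.4 rest [  29.9 -157.8  193. ] yaw_rest -25.4 F [-0.4  0.2  0.2] open 0.0006
tool delta cm [ 0.31  0.65 12.3 ] roll 1.127
```

View pics/i5.png

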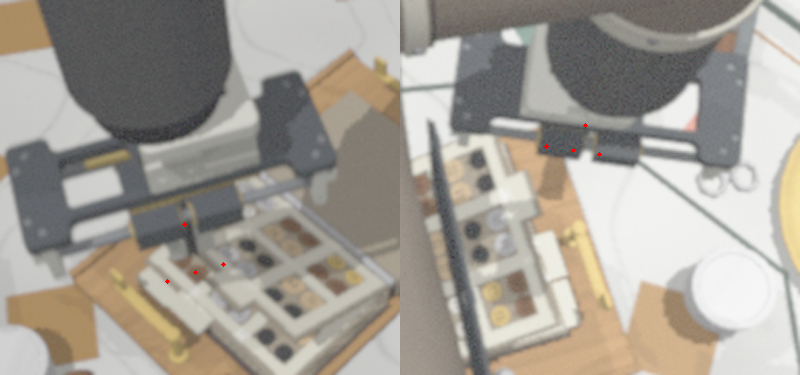

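Run:
```python
import cv2,numpy as np
from h import *
g=lambda a:np.clip(255*(cv2.resize(a,(800,600),interpolation=cv2.INTER_CUBIC)/255.)**.5,0,255).astype(np.uint8)
cv2.imwrite("pics/i6.png",g(cv2.imread("pics/i_scene.png")[190:265,210:310]))
```

```text
(no output)
```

View pics/i6.png

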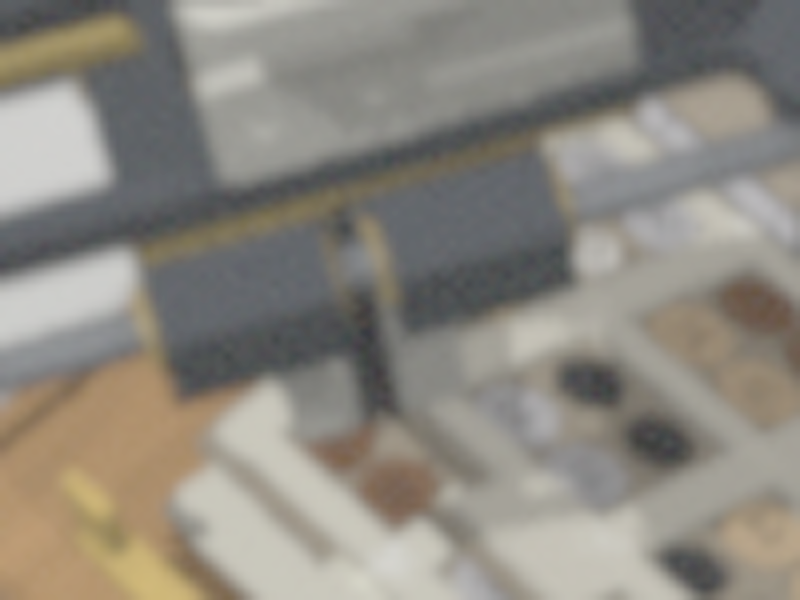

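Emit:
jog_arm([
  {"x": 0,"y": 0,"z": 0,"roll": 0.141},
  {"x": 0,"y": 0,"z": 0,"roll": 0.141},
  {"x": 0,"y": 0,"z": 0,"roll": 0.141},
  {"x": 0,"y": 0,"z": 0,"roll": 0.141},
  {"x": 0,"y": 0,"z": 0,"roll": 0.141},
  {"x": 0,"y": 0,"z": 0,"roll": 0.141},
  {"x": 0,"y": 0,"z": 0,"roll": 0.141},
  {"x": 0,"y": 0,"z": 0,"roll": 0.141},
  {"x": 1.0,"y": 0,"z": 2,"roll": 0},
])

```text
clock: 10.4
tool_pos: [0.6461, -0.1558, 0.176]
orientation: [-179.7, -0.1, -79.9]
force: [-0.1, -0.8, 0.5]
opening: 0.0005
```

Emit:
jog_arm([
  {"x": 0,"y": 0,"z": 3,"roll": 0},
  {"x": 0,"y": 0,"z": 3,"roll": 0},
  {"x": 0,"y": 0,"z": 3,"roll": 0},
  {"x": 0,"y": 0,"z": 2,"roll": 0},
  {"x": 0,"y": 0,"z": 0.6,"roll": 0},
  {"x": 0,"y": 0,"z": 0,"roll": 0},
])

```text
clock: 11.0
tool_pos: [0.6439, -0.1561, 0.0564]
orientation: [179.9, 0.0, -79.5]
force: [0.2, 0.5, -0.3]
opening: 0.0003
```

```bash
python3 -c "
from h import *
go((30,-145,58))"
```

```text
clk 11.0 rest [  29.5 -167.8   56.4] yaw_rest -90.49 F [ 0.2  0.5 -0.3] open 0.0003
tool delta cm [-2.28 -0.03 -0.16] roll -0.009
```

Approach the tab, then rise with it.

Emit:
jog_arm([
  {"x": -0.7,"y": 0,"z": 0,"roll": 0},
  {"x": -0.7,"y": 0,"z": 0,"roll": 0},
  {"x": -0.5,"y": 0,"z": -0.1,"roll": 0},
  {"x": -0.3,"y": 0,"z": -0.3,"roll": 0},
  {"x": -0.3,"y": 0,"z": -0.4,"roll": 0},
])

```text
clock: 11.5
tool_pos: [0.6404, -0.132, 0.0665]
orientation: [-179.9, -0.1, -79.4]
force: [0.8, -6.5, 2.1]
opening: 0.0003
```

```bash
python3 -c "
from h import *
go((30,-145,58))
from plant import ctrl
print(ctrl.get_obs()['moment'])"
```

```text
clk 11.5 rest [  30.6 -143.5   66.5] yaw_rest -90.33 F [ 0.8 -6.5  2.1] open 0.0003
tool delta cm [0.15 0.06 0.85] roll -0.006
[-2.19222153 -0.29315644  0.0323483 ]
```

Emit:
jog_arm([
  {"x": -0.3,"y": 0,"z": -0.6,"roll": 0},
  {"x": -0.4,"y": 0,"z": -0.7,"roll": 0},
  {"x": -0.5,"y": 0,"z": -0.7,"roll": 0},
  {"x": -0.5,"y": 0,"z": -0.6,"roll": 0},
])

```text
clock: 11.9
tool_pos: [0.6366, -0.1142, 0.0919]
orientation: [-180.0, -0.0, -79.4]
force: [1.2, -1.5, -0.4]
opening: 0.0002
```

```bash
python3 snap.py j
```

```text
clk 11.9 rest [  30.4 -125.3   91.9] yaw_rest -90.36 F [ 1.2 -1.5 -0.4] open 0.0002
tool delta cm [3.97 0.01 2.19] roll -0.006
```

View pics/j.png

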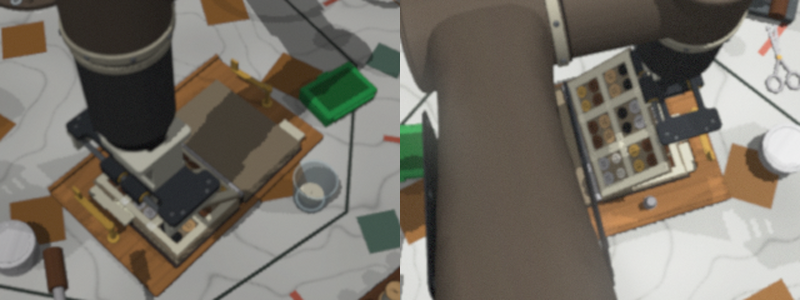

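Emit:
jog_arm([
  {"x": -0.5,"y": 0,"z": -0.6,"roll": 0},
  {"x": -0.5,"y": 0,"z": -0.55,"roll": 0},
  {"x": -0.6,"y": 0,"z": -0.5,"roll": 0},
  {"x": -0.6,"y": 0,"z": -0.5,"roll": 0},
  {"x": -0.6,"y": 0,"z": -0.4,"roll": 0},
  {"x": -0.7,"y": 0,"z": -0.4,"roll": 0},
])

```text
clock: 12.6
tool_pos: [0.6297, -0.0801, 0.121]
orientation: [180.0, -0.0, -79.4]
force: [-2.1, -2.4, 2.1]
opening: 0.0003
```

```bash
python3 snap.py k
```

```text
clk 12.6 rest [ 30.  -90.5 121. ] yaw_rest -90.36 F [-2.1 -2.4  2.1] open 0.0003
tool delta cm [ 7.45 -0.05  5.1 ] roll -0.006
```

View pics/k.png

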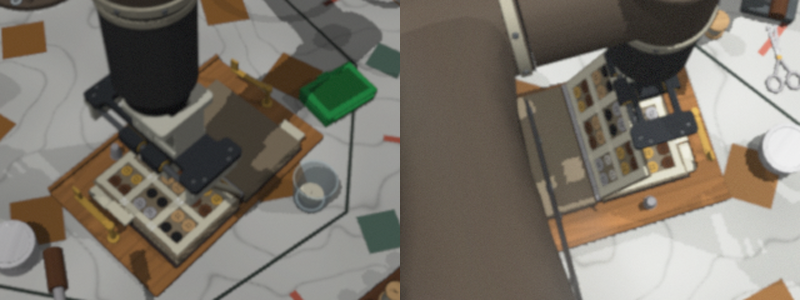

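Emit:
jog_arm([
  {"x": -0.7,"y": 0,"z": -0.4,"roll": 0},
  {"x": -0.7,"y": 0,"z": -0.3,"roll": 0},
  {"x": -0.7,"y": 0,"z": -0.3,"roll": 0},
  {"x": -0.7,"y": 0,"z": -0.2,"roll": 0},
  {"x": -0.7,"y": 0,"z": -0.2,"roll": 0},
  {"x": -0.8,"y": 0,"z": -0.2,"roll": 0},
  {"x": -0.8,"y": 0,"z": -0.1,"roll": 0},
  {"x": -0.8,"y": 0,"z": -0.1,"roll": 0},
])

```text
clock: 13.5
tool_pos: [0.619, -0.0216, 0.1385]
orientation: [180.0, 0.0, -79.4]
force: [0.6, -0.6, 0.9]
opening: 0.0002
```

```bash
python3 snap.py l
```

```text
clk 13.5 rest [ 30.7 -31.  138.5] yaw_rest -90.36 F [ 0.6 -0.6  0.9] open 0.0002
tool delta cm [13.4  -0.02  6.85] roll -0.006
```

View pics/l.png

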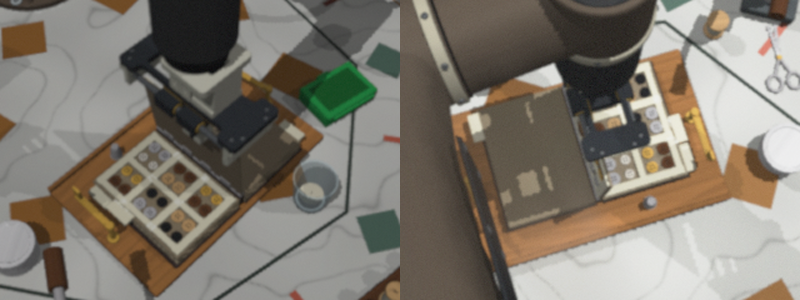

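Emit:
jog_arm([
  {"x": -0.8,"y": 0,"z": -0.1,"roll": 0},
  {"x": -0.8,"y": 0,"z": 0,"roll": 0},
  {"x": -0.8,"y": 0,"z": 0,"roll": 0},
  {"x": -0.8,"y": 0,"z": 0,"roll": 0},
  {"x": -0.8,"y": 0,"z": 0.1,"roll": 0},
  {"x": -0.8,"y": 0,"z": 0.1,"roll": 0},
  {"x": -0.8,"y": 0,"z": 0.1,"roll": 0},
])

```text
clock: 14.3
tool_pos: [0.6088, 0.0334, 0.1364]
orientation: [-180.0, 0.0, -79.4]
force: [-0.3, -1.2, -0.8]
opening: 0.0008
```

```bash
python3 snap.py m
```

```text
clk 14.3 rest [ 31.1  24.9 136.4] yaw_rest -90.36 F [-0.3 -1.2 -0.8] open 0.0008
tool delta cm [ 1.899e+01 -1.000e-02  6.640e+00] roll -0.006
```

View pics/m.png

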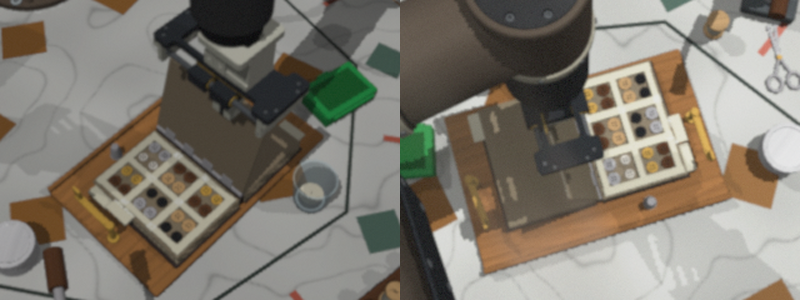

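Emit:
jog_arm([
  {"x": -0.7,"y": 0,"z": 0.2,"roll": 0},
  {"x": -0.7,"y": 0,"z": 0.3,"roll": 0},
  {"x": -0.6,"y": 0,"z": 0.3,"roll": 0},
  {"x": -0.6,"y": 0,"z": 0.3,"roll": 0},
  {"x": -0.6,"y": 0,"z": 0.4,"roll": 0},
  {"x": -0.6,"y": 0,"z": 0.4,"roll": 0},
  {"x": -0.6,"y": 0,"z": 0.5,"roll": 0},
  {"x": -0.5,"y": 0,"z": 0.5,"roll": 0},
  {"x": -0.5,"y": 0,"z": 0.5,"roll": 0},
  {"x": -0.4,"y": 0,"z": 0.5,"roll": 0},
])

```text
clock: 15.4
tool_pos: [0.5981, 0.0901, 0.097]
orientation: [180.0, 0.0, -79.4]
force: [0.1, -0.5, 0.3]
opening: 0.0005
```

```bash
python3 snap.py n
```

```text
clk 15.4 rest [31.4 82.7 97. ] yaw_rest -90.36 F [ 0.1 -0.5  0.3] open 0.0005
tool delta cm [ 2.477e+01 -1.000e-02  2.700e+00] roll -0.006
```

View pics/n.png

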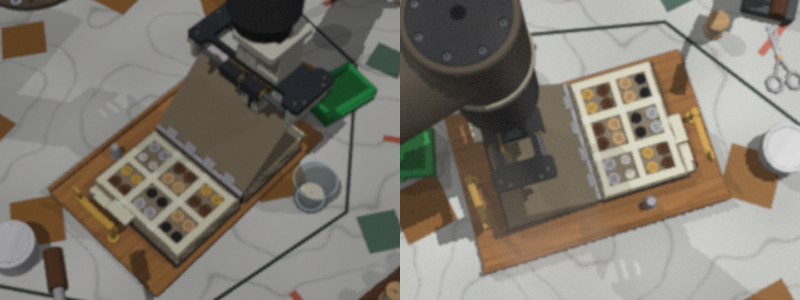

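Emit:
jog_arm([
  {"x": -0.4,"y": 0,"z": 0.5,"roll": 0},
  {"x": -0.4,"y": 0,"z": 0.6,"roll": 0},
  {"x": -0.3,"y": 0,"z": 0.6,"roll": 0},
  {"x": -0.3,"y": 0,"z": 0.6,"roll": 0},
  {"x": -0.2,"y": 0,"z": 0.6,"roll": 0},
  {"x": -0.2,"y": 0,"z": 0.6,"roll": 0},
  {"x": -0.2,"y": 0,"z": 0.6,"roll": 0},
  {"x": -0.1,"y": 0,"z": 0.6,"roll": 0},
])

```text
clock: 16.3
tool_pos: [0.5943, 0.1105, 0.05]
orientation: [180.0, -0.0, -79.4]
force: [-0.4, 0.9, 0.8]
opening: 0.0006
```

```bash
python3 snap.py o
```

```text
clk 16.3 rest [ 31.6 103.4  50. ] yaw_rest -90.36 F [-0.4  0.9  0.8] open 0.0006
tool delta cm [ 2.684e+01 -1.000e-02 -2.000e+00] roll -0.006
```

View pics/o.png

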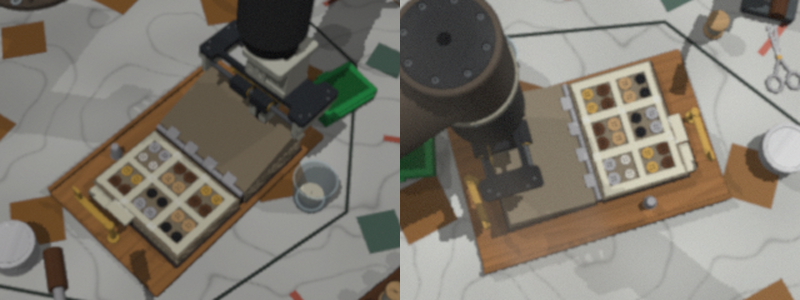

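Emit:
jog_arm([
  {"x": -0.1,"y": 0,"z": 0.4,"roll": 0},
  {"x": 0,"y": 0,"z": 0.4,"roll": 0},
  {"x": 0,"y": 0,"z": 0.4,"roll": 0},
  {"x": 0,"y": 0,"z": 0.3,"roll": 0},
])

```text
clock: 16.8
tool_pos: [0.5942, 0.1113, 0.0353]
orientation: [-180.0, 0.0, -79.4]
force: [-0.9, -0.5, 0.9]
opening: 0.0003
```

Emit:
jog_arm([
  {"x": 0,"y": 0,"z": 0.3,"roll": 0},
  {"x": 0,"y": 0,"z": 0.3,"roll": 0},
  {"x": 0,"y": 0,"z": 0.2,"roll": 0},
])

```text
clock: 17.1
tool_pos: [0.5942, 0.1113, 0.0273]
orientation: [180.0, -0.0, -79.4]
force: [-0.5, 0.6, 0.9]
opening: 0.0006
```

```bash
python3 snap.py p
```

```text
clk 17.1 rest [ 31.6 104.2  27.3] yaw_rest -90.36 F [-0.5  0.6  0.9] open 0.0006
tool delta cm [ 2.692e+01 -1.000e-02 -4.270e+00] roll -0.006
```

View pics/p.png

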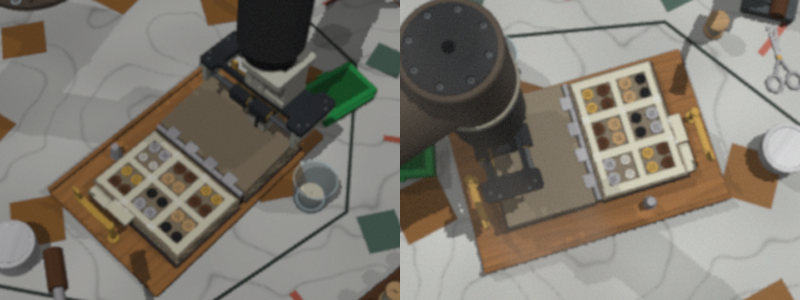

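Emit:
jog_arm([
  {"x": 0,"y": 0,"z": 0.2,"roll": 0},
  {"x": 0,"y": 0,"z": 0.2,"roll": 0},
])

```text
clock: 17.4
tool_pos: [0.5943, 0.1114, 0.0236]
orientation: [-180.0, 0.0, -79.4]
force: [0.4, 0.1, 1.0]
opening: 0.0
```

Emit:
jog_arm([
  {"x": 0,"y": 0,"z": 0.2,"roll": 0},
  {"x": 0,"y": 0,"z": 0.1,"roll": 0},
])

```text
clock: 17.6
tool_pos: [0.5942, 0.1113, 0.0204]
orientation: [180.0, -0.0, -79.4]
force: [-0.8, 0.4, 0.8]
opening: 0.0006
```

```bash
cat > ov2.py <<'E'
import cv2,sys
from h import *
from plant import ctrl
n=sys.argv[1]; ths=[float(a) for a in sys.argv[2:]]
o=ctrl.get_obs();M=R.from_euler("xyz",o["orientation"],degrees=True).as_matrix(); p=np.array(o["tool_pos"])
out=[]
for c,off,(r0,c0) in (("scene",(.8,2.2),(130,290)),("top",(1.4,.65),(210,205))):
  im=cv2.cvtColor(ctrl.snapshot(c)["image"],cv2.COLOR_RGB2BGR); cv2.imwrite(f"pics/{n}_{c}.png",im)
  im=im[r0:r0+150,c0:c0+150]
  im=cv2.resize(im,(400,400),interpolation=cv2.INTER_CUBIC); s=400/150
  im=np.clip(255*(im/255.)**.6,0,255).astype(np.uint8)
  for th,col in zip(ths,((0,0,255),(0,255,0),(255,0,0))):
    P=[leafpt(x,r,-3,th) for x,r in ((-91,6),(-91,136),(1,136),(1,152),(43,152),(43,136),(91,136),(91,6))]
    q=(proj(c,rest2w(P,RX,RY,RYAW))+off-[c0,r0])*s
    cv2.polylines(im,[np.round(q).astype(int)],True,col,1)
  q=(proj(c,p)[0]+off-[c0,r0])*s; cv2.circle(im,tuple(map(int,q)),3,(255,0,255),-1)
  out.append(im)
cv2.imwrite(f"pics/{n}.png",np.hstack(out))
E
python3 ov2.py q 3.14 2.95
```

```text
(no output)
```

View pics/q.png

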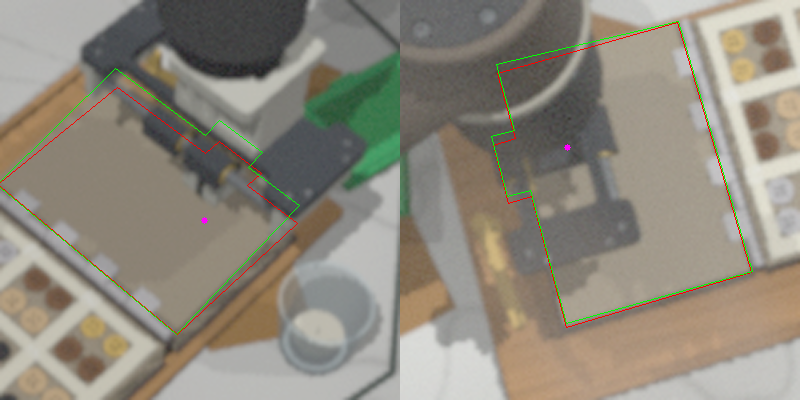

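Emit:
jog_arm([
  {"x": 0,"y": 0,"z": 0.2,"roll": 0},
  {"x": 0,"y": 0,"z": 0.2,"roll": 0},
])

```text
clock: 17.9
tool_pos: [0.5943, 0.1114, 0.0165]
orientation: [-180.0, 0.0, -79.4]
force: [-1.0, 0.1, 0.7]
opening: 0.0004
```

Emit:
jog_arm([
  {"x": 0,"y": 0,"z": 0.15,"roll": 0},
  {"x": 0,"y": 0,"z": 0.15,"roll": 0},
])

```text
clock: 18.1
tool_pos: [0.5942, 0.1113, 0.0134]
orientation: [-180.0, -0.0, -79.4]
force: [-0.9, -0.8, 1.4]
opening: 0.0005
```

```bash
python3 ov2.py r 3.14 3.05
python3 - <<'E'
import cv2,numpy as np
a=cv2.imread("pics/r_scene.png")[150:240,310:430]
cv2.imwrite("pics/r2.png",np.clip(255*(cv2.resize(a,(800,600),interpolation=cv2.INTER_CUBIC)/255.)**.5,0,255).astype(np.uint8))
E
```

```text
(no output)
```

View pics/r.png

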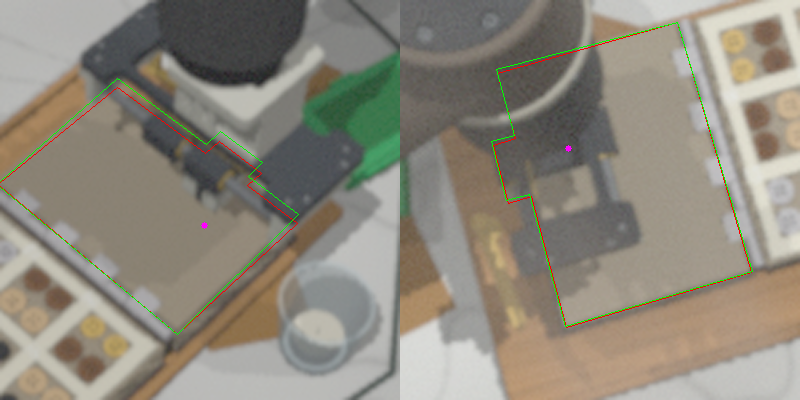

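View pics/r2.png

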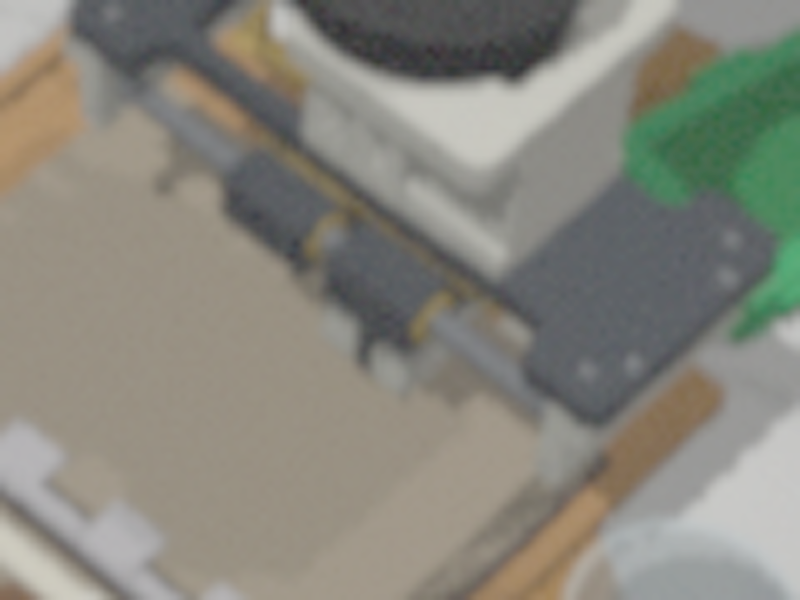

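Run:
```python
from h import *
for nm,x,y in (("tip",31,104),("tip_nearface",31,94.7),("brkL",-56,70),("brkL2",-60,104),("brkR",118,70)):
  for z in (13,45,80):
    p=proj("scene",rest2w((x,y,z),RX,RY,RYAW))[0]+[.8,2.2]
    print(nm,z,((p-[310,150])*6.667).round())
```

```text
tip 13 [375. 430.]
tip 45 [383. 370.]
tip 80 [392. 300.]
tip_nearface 13 [355. 448.]
tip_nearface 45 [362. 388.]
tip_nearface 80 [370. 319.]
brkL 13 [ 93. 331.]
brkL 45 [ 92. 270.]
brkL 80 [ 92. 198.]
brkL2 13 [159. 261.]
brkL2 45 [161. 198.]
brkL2 80 [163. 126.]
brkR 13 [520. 674.]
brkR 45 [533. 618.]
brkR 80 [547. 553.]
```

Emit:
jog_arm([
  {"x": 0,"y": 0,"z": 0.1,"roll": 0},
  {"x": 0,"y": 0,"z": 0.1,"roll": 0},
])

```text
clock: 18.4
tool_pos: [0.5942, 0.1112, 0.0117]
orientation: [180.0, -0.0, -79.4]
force: [-3.9, 1.3, 9.3]
opening: 0.0006
```

Emit:
jog_arm([
  {"x": 0,"y": 0,"z": 0.1,"roll": 0},
  {"x": 0,"y": 0,"z": 0.1,"roll": 0},
])

```text
clock: 18.6
tool_pos: [0.5943, 0.1112, 0.0114]
orientation: [-180.0, -0.0, -79.4]
force: [-9.2, -0.0, 24.0]
opening: 0.0003
```

Emit:
jog_arm([
  {"x": 0,"y": 0,"z": 0.1,"roll": 0},
  {"x": 0,"y": 0,"z": 0.1,"roll": 0},
])

```text
clock: 18.8
tool_pos: [0.5944, 0.1112, 0.0111]
orientation: [-179.9, -0.0, -79.3]
force: [-15.0, -0.2, 39.7]
opening: 0.0002
```

Emit:
jog_arm([
  {"x": 0,"y": 0,"z": -0.3,"roll": 0},
  {"x": 0,"y": 0,"z": -0.3,"roll": 0},
  {"x": 0,"y": 0,"z": -0.3,"roll": 0},
])

```text
clock: 19.1
tool_pos: [0.5942, 0.1113, 0.0166]
orientation: [180.0, 0.0, -79.4]
force: [-0.6, -0.7, 1.0]
opening: 0.0004
```

```bash
python3 ov2.py s 3.14 3.05; python3 -c "
import cv2,numpy as np
a=np.hstack([cv2.resize(cv2.imread('pics/'+n)[150:285,330:450],(400,450),interpolation=cv2.INTER_CUBIC) for n in ('p_scene.png','s_scene.png')])
cv2.imwrite('pics/s2.png',np.clip(255*(a/255.)**.6,0,255).astype(np.uint8))"
```

```text
(no output)
```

View pics/s2.png

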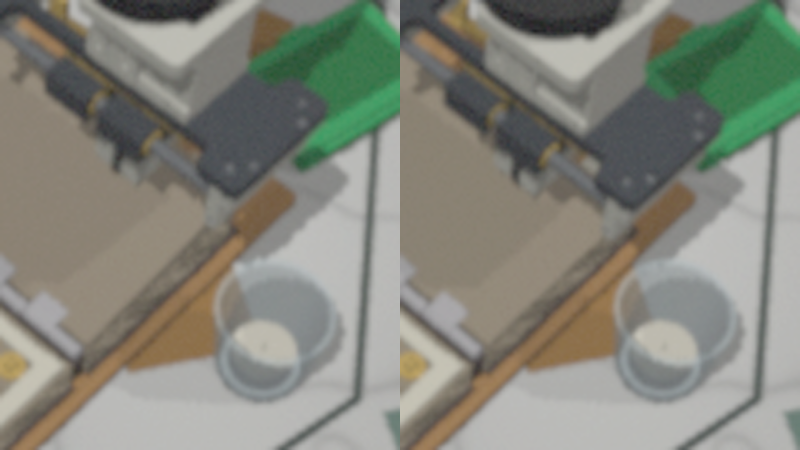

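View pics/s.png

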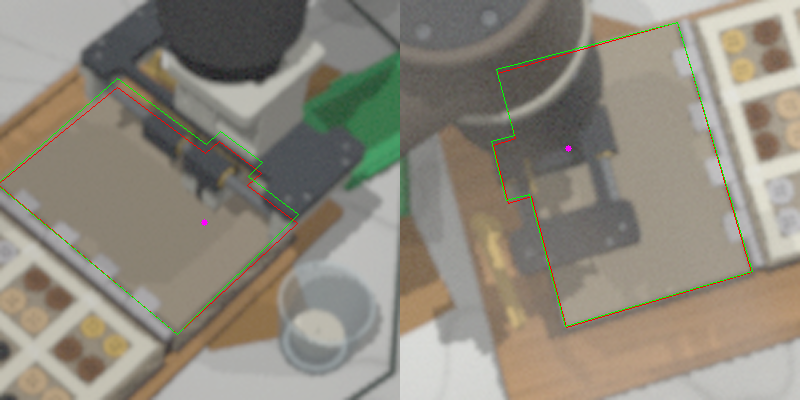

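Emit:
jog_arm([
  {"x": 0,"y": 0,"z": -2.0,"roll": 0},
  {"x": 0,"y": 0,"z": -2.5,"roll": 0},
  {"x": 0,"y": 0,"z": -2.5,"roll": 0},
  {"x": -1.2,"y": 1.4,"z": 0,"roll": 0},
  {"x": -2.0,"y": 2.4,"z": 0,"roll": 0},
  {"x": -2.0,"y": 2.4,"z": 0,"roll": 0},
  {"x": -2.0,"y": 2.4,"z": 0,"roll": 0},
  {"x": -2.0,"y": 2.4,"z": 0,"roll": 0},
  {"x": 0,"y": 0,"z": 0,"roll": 0},
])

```text
clock: 20.1
tool_pos: [0.4667, 0.1823, 0.0864]
orientation: [180.0, 0.0, -79.3]
force: [0.3, 0.6, 0.4]
opening: 0.0007
```

```bash
python3 -c "
from h import *
go((-78,192,25),-90+7)"; python3 ov2.py t 3.14 3.05
```

```text
clk 20.1 rest [-80.1 198.1  86.4] yaw_rest -90.25 F [0.3 0.6 0.4] open 0.0007
tool delta cm [ 0.61 -0.22  6.14] roll -0.127
```

View pics/t.png

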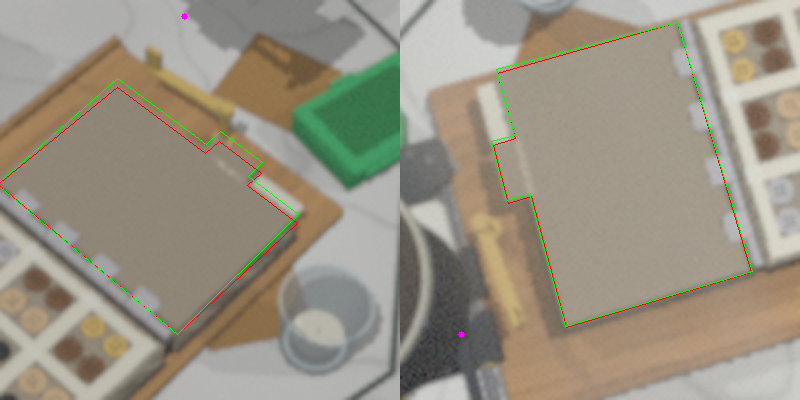

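Emit:
jog_arm([
  {"x": 0,"y": 0,"z": 1.5,"roll": -0.06},
  {"x": 0,"y": 0,"z": 2,"roll": -0.06},
  {"x": 0,"y": 0,"z": 2,"roll": 0},
  {"x": 0,"y": 0,"z": 0.9,"roll": 0},
  {"x": 0.5,"y": 0,"z": 0,"roll": 0},
  {"x": 0.5,"y": 0,"z": 0,"roll": 0},
])

```text
clock: 20.8
tool_pos: [0.4729, 0.1716, 0.0228]
orientation: [180.0, -0.0, -72.5]
force: [0.4, -0.2, 0.4]
opening: 0.0002
```

```bash
python3 snap.py u
python3 - <<'E'
import cv2,numpy as np
a=cv2.imread("pics/u_scene.png")[100:190,290:410]
b=cv2.imread("pics/u_top.png")[260:350,180:300]
g=lambda a:np.clip(255*(cv2.resize(a,(400,300),interpolation=cv2.INTER_CUBIC)/255.)**.6,0,255).astype(np.uint8)
cv2.imwrite("pics/u2.png",np.hstack([g(a),g(b)]))
E
```

```text
clk 20.8 rest [-76.1 186.5  22.8] yaw_rest -83.49 F [ 0.4 -0.2  0.4] open 0.0002
tool delta cm [36.12 -6.55 -4.71] roll 0.114
```

View pics/u2.png

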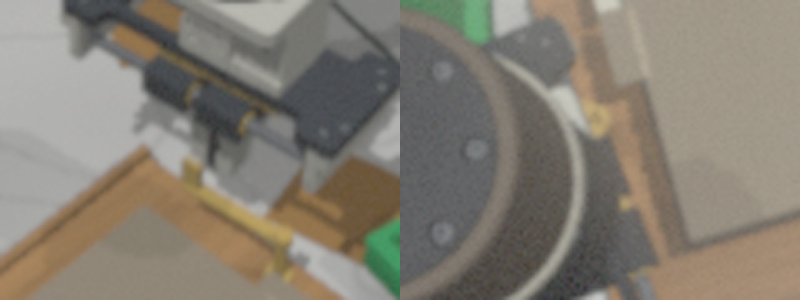

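Emit:
jog_arm([
  {"x": 0.4,"y": 0.1,"z": 0,"roll": 0},
  {"x": 0.4,"y": 0,"z": 0,"roll": 0},
  {"x": 0.3,"y": 0,"z": 0,"roll": 0},
  {"x": 0.7,"y": 0.08,"z": 0,"roll": -0.1},
  {"x": 0.7,"y": 0.08,"z": 0,"roll": -0.1},
])

```text
clock: 21.4
tool_pos: [0.4781, 0.1474, 0.0229]
orientation: [-180.0, 0.0, -60.8]
force: [1.0, 0.6, 0.4]
opening: 0.0003
```

```bash
cat > kp.py <<'E'
import sys,cv2
from h import *
from plant import ctrl
n=sys.argv[1]; go((-8,172,22),-90)
o=ctrl.get_obs(); r=w2rest(o["tool_pos"]); v=r[:2]-[-8,172]; L=np.hypot(*v)
print("face-implied k from 11.5 offset:", np.arctan2(-v[1],-v[0])+np.arcsin(11.5/L),"L",L)
g=lambda a:np.clip(255*(cv2.resize(a,(400,300),interpolation=cv2.INTER_CUBIC)/255.)**.6,0,255).astype(np.uint8)
a=[]
for c,(r0,c0) in (("scene",(110,300)),("top",(250,200))):
    im=cv2.cvtColor(ctrl.snapshot(c)["image"],cv2.COLOR_RGB2BGR); cv2.imwrite(f"pics/{n}_{c}.png",im)
    a.append(g(im[r0:r0+90,c0:c0+120]))
cv2.imwrite(f"pics/{n}.png",np.hstack(a))
E
python3 kp.py v
```

```text
clk 21.4 rest [-75.6 161.7  22.9] yaw_rest -71.78 F [1.  0.6 0.4] open 0.0003
tool delta cm [ 1.14 -6.74  0.09] roll 0.318
face-implied k from 11.5 offset: 0.3196450549255504 L 68.34323610795306
```

View pics/v.png

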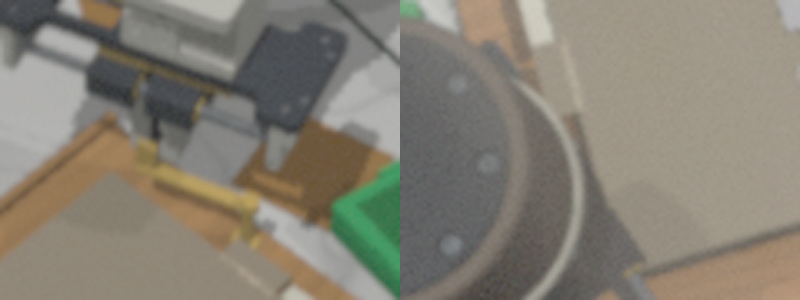

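Emit:
jog_arm([
  {"x": 0.7,"y": 0.1,"z": 0,"roll": -0.1},
  {"x": 0.7,"y": 0.1,"z": 0,"roll": -0.1},
  {"x": 0.7,"y": 0.1,"z": 0,"roll": -0.1},
  {"x": 0.7,"y": 0.1,"z": 0,"roll": -0.1},
  {"x": 0.7,"y": 0.1,"z": 0,"roll": -0.1},
])

```text
clock: 22.0
tool_pos: [0.4969, 0.1181, 0.0227]
orientation: [-180.0, -0.0, -32.4]
force: [-0.2, 1.1, -0.4]
opening: 0.0004
```

```bash
python3 kp.py w
```

```text
clk 22.0 rest [-62.7 129.4  22.7] yaw_rest -43.33 F [-0.2  1.1 -0.4] open 0.0004
tool delta cm [ 1.05 -6.85  0.08] roll 0.815
face-implied k from 11.5 offset: 0.8285383252360659 L 69.30114115180143
```

View pics/w.png

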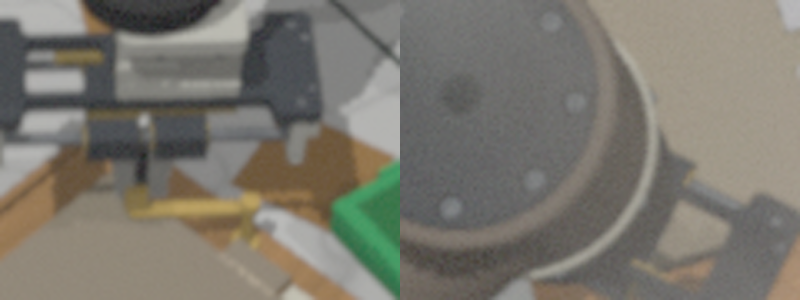

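Emit:
jog_arm([
  {"x": 0.7,"y": 0.1,"z": 0,"roll": -0.1},
  {"x": 0.7,"y": 0.1,"z": 0,"roll": -0.1},
  {"x": 0.7,"y": 0.1,"z": 0,"roll": -0.1},
  {"x": 0.7,"y": 0.1,"z": 0,"roll": -0.1},
  {"x": 0.7,"y": 0.1,"z": 0,"roll": -0.1},
  {"x": 0.35,"y": 0.05,"z": 0,"roll": -0.05},
])

```text
clock: 22.7
tool_pos: [0.5306, 0.1003, 0.0225]
orientation: [180.0, 0.0, -1.0]
force: [-1.2, -0.4, 0.2]
opening: 0.0001
```

```bash
python3 kp.py x
```

```text
clk 22.7 rest [-33.  105.5  22.5] yaw_rest -11.97 F [-1.2 -0.4  0.2] open 0.0001
tool delta cm [ 1.06 -7.03  0.04] roll 1.362
face-implied k from 11.5 offset: 1.3743500296573596 L 71.06138272211565
```

View pics/x.png

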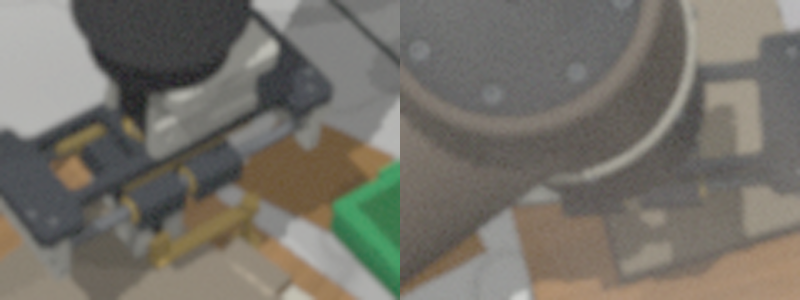

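Emit:
jog_arm([
  {"x": 0.6,"y": 0.08,"z": 0,"roll": -0.09},
  {"x": 0.5,"y": 0.06,"z": 0,"roll": -0.07},
  {"x": 0,"y": 0,"z": 0,"roll": 0},
])

```text
clock: 23.1
tool_pos: [0.5416, 0.0992, 0.0225]
orientation: [180.0, 0.0, 8.1]
force: [-0.1, 0.6, -0.4]
opening: 0.0002
```

```bash
python3 kp.py y
python3 - <<'E'
import cv2
from h import *
im=cv2.resize(cv2.imread("pics/y_scene.png")[140:215,320:420],(800,600),interpolation=cv2.INTER_CUBIC)
im=np.clip(255*(im/255.)**.6,0,255).astype(np.uint8)
for k,col in ((1.4,(255,0,0)),(1.5,(0,255,0)),(1.6,(0,0,255))):
  d=np.array([-np.cos(k),-np.sin(k)]);
  P=[(-8,172,51)]+[(-8+r*d[0],172+r*d[1],z) for r,z in ((63,51),(63,71),(77,71),(77,51))]
  q=(proj("scene",rest2w(P,RX,RY,RYAW))+[.8,2.2]-[320,140])*8
  cv2.polylines(im,[np.round(q).astype(int)],False,col,1)
cv2.imwrite("pics/y2.png",im)
E
```

```text
clk 23.1 rest [-22.4 102.3  22.5] yaw_rest -2.89 F [-0.1  0.6 -0.4] open 0.0002
tool delta cm [ 1.08 -7.03  0.04] roll 1.52
face-implied k from 11.5 offset: 1.5299596559855955 L 71.12660357793803
```

View pics/y2.png

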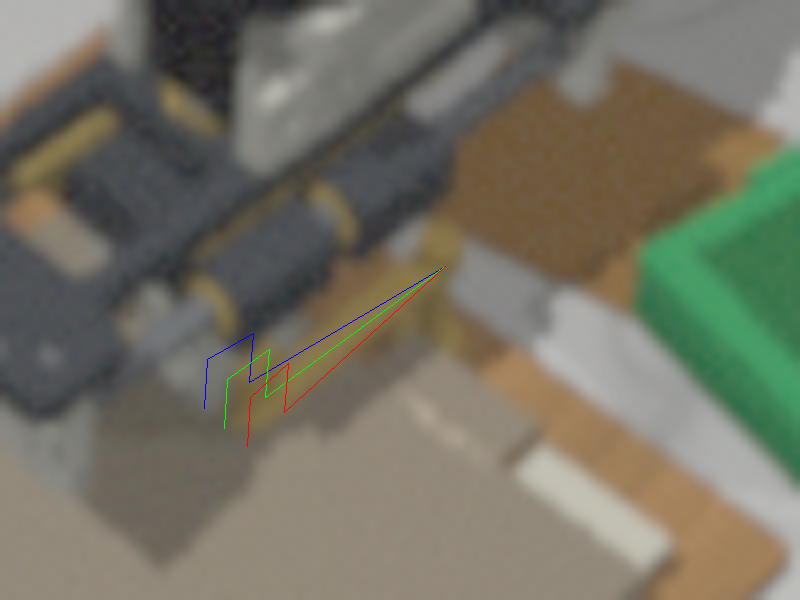

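Emit:
jog_arm([
  {"x": -0.8,"y": 0,"z": 0,"roll": 0},
  {"x": -1.5,"y": 0,"z": 0,"roll": 0},
  {"x": -1.0,"y": 0,"z": -1.5,"roll": 0},
  {"x": 0,"y": 0,"z": -3,"roll": 0},
  {"x": 0,"y": -3,"z": -3,"roll": 0},
  {"x": 0,"y": -4.5,"z": 0,"roll": 0},
  {"x": 0,"y": -4.5,"z": 0,"roll": 0},
  {"x": 0,"y": -4.5,"z": 0,"roll": 0},
  {"x": 0,"y": -4.5,"z": 0,"roll": 0},
  {"x": 0,"y": -4.5,"z": 0,"roll": 0},
])

```text
clock: 24.2
tool_pos: [0.471, 0.3481, 0.0978]
orientation: [-180.0, -0.0, 8.1]
force: [1.3, 1.2, 0.6]
opening: 0.0004
```

```bash
python3 kp.py z
python3 - <<'E'
import cv2
from h import *
out=[]
for c,off,(r0,c0) in (("scene",(.8,2.2),(140,320)),("top",(1.4,.65),(250,210))):
  im=cv2.resize(cv2.imread(f"pics/z_{c}.png")[r0:r0+100,c0:c0+80],(400,500),interpolation=cv2.INTER_CUBIC)
  raw=im.copy()
  for k,col in ((1.5,(0,255,0)),(1.6,(0,0,255))):
    d=np.array([-np.cos(k),-np.sin(k)]);
    P=[(-8,172,51)]+[(-8+r*d[0],172+r*d[1],z) for r,z in ((63,51),(63,71),(77,71),(77,51))]
    q=(proj(c,rest2w(P,RX,RY,RYAW))+off-[c0,r0])*5
    cv2.polylines(im,[np.round(q).astype(int)],False,col,1)
  out+=[im]
cv2.imwrite("pics/z2.png",np.hstack(out))
E
```

```text
clk 24.2 rest [-44.4 360.1  97.8] yaw_rest -2.82 F [1.3 1.2 0.6] open 0.0004
tool delta cm [ 4.56 18.61  7.57] roll 1.522
face-implied k from 11.5 offset: -1.319800533776019 L 191.56515428571984
```

View pics/z2.png

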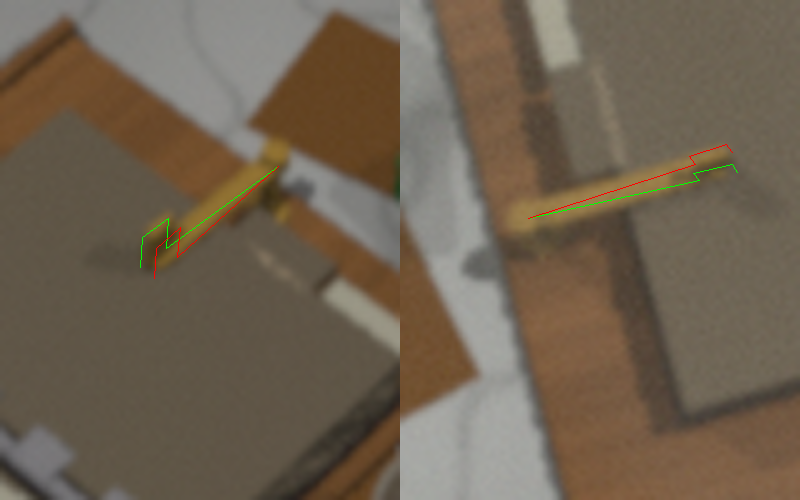

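View pics/z_top.png

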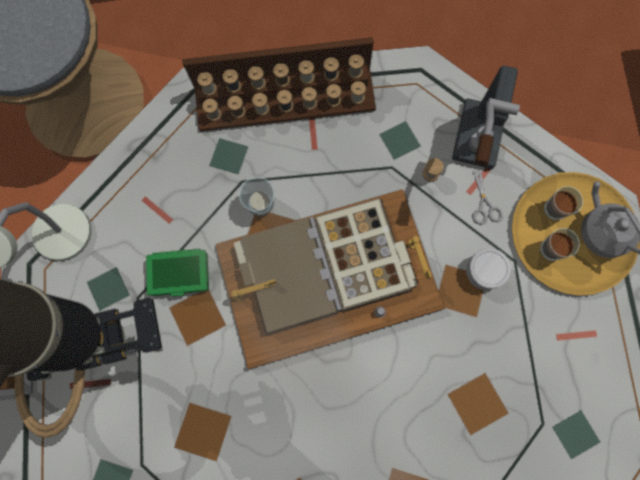

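Run:
```python
import cv2
from h import *
from scipy.optimize import least_squares
for c,(r0,r1,c0,c1) in (("top",(268,305,225,285)),("scene",(155,200,340,385))):
  im=cv2.imread(f"pics/z_{c}.png"); hsv=cv2.cvtColor(im,cv2.COLOR_BGR2HSV)
  m=((hsv[...,0]>15)&(hsv[...,0]<28)&(hsv[...,1]>125)&(hsv[...,2]>75))
  M=np.zeros_like(m); M[r0:r1,c0:c1]=m[r0:r1,c0:c1]
  n,l,st,ce=cv2.connectedComponentsWithStats(M.astype(np.uint8)); i=1+np.argmax(st[1:,4]); ys,xs=np.nonzero(l==i)
  print(c,st[i])
  # synth compare: project solid arm points for k and match arm axis (exclude ends)
  vx,vy,x0,y0=cv2.fitLine(np.c_[xs,ys].astype(np.float32),cv2.DIST_HUBER,0,.01,.01).ravel()
  print("img angle",np.degrees(np.arctan2(vy,vx))%180,x0,y0)
  for k in (1.45,1.5,1.55,1.6,1.65):
    P=[(-8-r*np.cos(k),172-r*np.sin(k),51) for r in (0,60)]
    q=proj(c,rest2w(P,RX,RY,RYAW)); d=q[1]-q[0]; print(k,np.degrees(np.arctan2(d[1],d[0]))%180)
```

```text
top [232 280  42  16 148]
img angle 162.98898 250.77547 288.20786
1.45 170.42665774543568
1.5 167.60770298848016
1.55 164.79773022641305
1.6 161.99616422103145
1.65 159.2023562256129
scene [349 166  30  28 226]
img angle 140.21289 363.53976 180.21088
1.45 146.61549749652167
1.5 143.75296863942796
1.55 140.8183816024651
1.6 137.809752581736
1.65 134.7258731954518
```

```bash
python3 -c "
from plant import ctrl
print(ctrl.close_job())"
```

```text
the job is handed in; nothing more can be done
None
```

I pushed the leaf up by its tab with the closed fingertips, over the spine, and pressed it flat on the left half. Then I swung the left keeper in across its edge and drew the arm clear before handing in, at about 24.5 s of the 51 s.

**Last checks:**
- **Leaf:** the outline matches the flat position (3.14 rad) in both cameras.
- **Keeper:** its angle measures 1.58 rad in the top view and 1.56 rad in the scene view, against 1.57 for square.
- **Rest and small things:** the rest, thimble, votive, tin, spool, scissors and bobbin box look where they were at the start.

**What went wrong or disagreed:**
- **First push missed:** the fingertips slid over the leaf's tab. The real finger ends sit about 33 mm above the reported TCP, so I repeated the push lower.
- **Pressing force:** pressing the leaf down briefly reached about 40 N at the wrist (39.7 N upward, with 15 N sideways). That is well under the 120 N wrist limit. It would only threaten the 40 N limit on the gripper's body if the body was what touched; I believe it was the fingertips, but did not confirm it.

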